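# Stow the objectives in the dry case, shut it and wind the bolt home

### The job

Pack the dry-storage case for the night: move the orange spent desiccant canister from the case into the yellow tray, and stand the blue fresh canister and every microscope objective on the bench upright on the floor of the case. Once everything is in, lower the lid gently until it is fully shut, and only then wind the red-knobbed crank clockwise, about three turns, until the bolt is fully home at its stop. Leave everything else on the bench where it is.

Things in the scene. Friction and masses are not known exactly. Their poses are not given: they have to be found in the camera images.
- case: White dry-storage case fixed to the table: box 182 (x) by 152 (y) by 60 mm high, origin at the centre of its underside, z up. Inside 170 by 140 mm, black inner floor 8 mm above the table, walls 6 mm, rim at 60 mm. The lid is hinged on its +y side; a 30 mm high white deck on its -y side (110 mm wide in x, out to y = -231 mm) carries the crank.
- lid (a joint): Lid angle, rad: 0 closed flat on the rim, grows as it opens; about 1.76 to 1.90 (standing up, leaning back) at the start. The blue panel is 182 mm wide, 152 mm from hinge to free edge, 8 mm thick, 0.25 kg, with a black tab 50 mm wide projecting a further 16 mm at the middle of the free edge. A stiff hinge holds it wherever it is left.
- lid_hinge (a point): Middle of the lid's hinge line (the case's +y rim, 60.5 mm above the table). Its axes turn with the lid: x along the hinge, -y along the panel to its free edge, z out of the panel's outer (upper) face, which is 8 mm above this point.
- lid_edge (a point): Middle of the lid's free edge, in mid-thickness; moves with the lid (axes as lid_hinge).
- crank (a joint): Crank angle, rad: grows clockwise seen from above; 0.05 to 1.0 at the start (bolt drawn back), end stop at 18.85 (three turns), where the brass bolt lies fully out over the lid's tab.
- crank_grip (a point): Mid-height of the red crank knob, an upright freely spinning cylinder of 18 mm diameter and 42 mm height, 98 mm above the table (knob spans 70 to 112 mm); the steel arm below it tops out at 68 mm, the brass bolt at 74 mm. It runs round crank_axis on a 40 mm radius.
- crank_axis (a point): Point on the crank's upright axis at the height of crank_grip.
- tray: Yellow open discard tray fixed to the table, 130 by 130 by 30 mm, walls and floor 4-5 mm; origin at the centre of its underside.
- spent: Orange (spent) desiccant canister, upright cylinder 34 mm diameter, 28 mm high, 60 g; starts standing inside the case. Origin at the centre of its underside, z up.
- fresh: Blue (fresh) desiccant canister, same size as the orange one; starts standing on the table. Origin at the centre of its underside, z up.
- objective1: Microscope objective with a red ring: upright black barrel 32 mm diameter and 26 mm high, with a steel nose 20 mm diameter and 10 mm high on top (36 mm in all), about 120 g. Stands nose up on the table at the start; may be absent. Origin at the centre of its underside, z up.
- objective2: Microscope objective with a yellow ring: upright black barrel 32 mm diameter and 26 mm high, with a steel nose 20 mm diameter and 10 mm high on top (36 mm in all), about 120 g. Stands nose up on the table at the start; may be absent. Origin at the centre of its underside, z up.
- objective3: Microscope objective with a green ring: upright black barrel 32 mm diameter and 26 mm high, with a steel nose 20 mm diameter and 10 mm high on top (36 mm in all), about 120 g. Stands nose up on the table at the start; may be absent. Origin at the centre of its underside, z up.
- objective4: Microscope objective with a white ring: upright black barrel 32 mm diameter and 26 mm high, with a steel nose 20 mm diameter and 10 mm high on top (36 mm in all), about 120 g. Stands nose up on the table at the start; may be absent. Origin at the centre of its underside, z up.
- dish: Bystander, to be left alone: small white-lidded dish, 47 mm diameter, 16 mm high; origin at the centre of its underside.
- oil: Bystander, to be left alone: small amber bottle, 30 mm diameter, 60 mm high; origin at the centre of its underside.
- slides: Bystander, to be left alone: brown slide box, 85 by 100 by 30 mm; origin at the centre of its underside.
- driver: Bystander, to be left alone: screwdriver, 150 mm long, lying flat; origin at the centre of its underside.
- jar: Bystander, to be left alone: jar, 50 mm diameter, 55 mm high; origin at the centre of its underside.
- beaker: Bystander, to be left alone: white cup, 60 mm diameter, 60 mm high; origin at the centre of its underside.

How it is judged:
By the outcome, as a careful person would: the job done as asked, in the order asked, and still so for the second after the job is handed in, with the robot touching nothing.
Of objective1, objective2, objective3, objective4 only 2 to 4 are there at a start; the rules pass over those that are not, and their reading is None.
At some moment in a run one of objective1, objective2, objective3, objective4, fresh may be knocked a few centimetres aside while the robot is not near it.
It also fails if it takes over 210 s, if anything falls off the work surface, if the arm or the gripper's body presses on something with over 40 N, if the wrist force passes 120 N, or if a joint passes its speed limit or range.

### The arm

A 7-joint arm with a two-finger parallel gripper is mounted at the origin on the work surface. World frame = base frame: x ahead of the robot, y to its left, z up, the work surface at z = 0. Lengths are in m, angles in rad, forces in N, time in s.
With the tool pointing down it reaches from about 0.425 to 0.925 m from the base axis. Payload 6.8 kg.
Tool frame: the origin (TCP) lies between the finger pads; the fingertips stand r.tcp_to_tips ahead of it and the grasp point (between the pads) is the TCP (r.tcp_to_tips is the distance from the TCP to the fingertips, in m); z points along the fingers, y is the line along which they close (so a half turn about z gives the same grasp; the last joint's range is limited). The gripper opens to 85 mm and grips with 20 to 120 N. Pads are 22 mm wide; open, the fingers measure 114 mm over their backs; the gripper's body (76 mm by 85 mm) begins 54 mm behind the grasp point. The pads swing forward as they close: fully open they stand 13 mm farther back than shut.
Start: joints at [1.006, 0.477, 0.022, 1.555, -0.011, 1.109, -0.083], TCP at [0.298, -0.606, 0.223] pointing down, gripper open.
Joint ranges: [-2.96, 2.96], [-0.34, 2.1], [-1.41, 1.46], [0.24, 2.44], [-1.37, 4.51], [0.17, 1.92], [-2.96, 2.96]. Speed limits (rad/s): [2.39, 2.39, 3.14, 3.14, 3.14, 3.14, 3.14].

### API

Orientations are given as a rotation vector (axis times angle).
In Python, from bench import r gives the robot as it stands.
- The arm moves only by the tool servo_tool, never from a script. Its argument "commands" is a list of rows, each a list of 2 entries, a list of its own where there are three numbers: the shift along the tool's x, y, z normalised to -1 to 1, where 1 is 250 mm, then the turn, a rotation vector about the tool's x, y, z normalised to -1 to 1, where 1 is 90 degrees. In form: [[[dx, dy, dz], [ax, ay, az]], ...]. A call has 1 to 20 rows; each row is the pose to reach, as a shift and turn from the pose commanded when the call began, along the tool's axes at that moment; what a row does not reach only later rows make up. A row lasts 1/10 s, in which the tool goes at most 50 mm and 8.59 degrees, less where a joint would pass 70% of its speed; a pose out of reach is approached as far as the arm can. A call with a number of a shift or a turn outside -1 to 1 is refused whole. A call with a gripper value outside its range is refused whole. "claw" is the closure, from 0 (fully open) to 1 (shut), set as the call begins (left out, the last holds). The fingers move at their own pace and stop on an object; "squeeze" is the grip in N (left out, the last holds). Time passes only in rows, so rows that repeat a pose let the fingers close. It gives the time, the measured TCP pose, the force, the opening and the grip force at its end, in the units of the state.
- r.get_obs(): the state, without advancing time (a new reading comes with each control period).
- r.grab_frame(name): name is "side" or "top" or "wrist"; returns (picture, depth): 480x640x3 uint8, red, green, blue; 480x640 float32, m along the optical axis (not along the pixel's ray), 0 where there is no reading.
- r.camera_model(name): a dict with "fx", "fy", "cx", "cy" (pixels), "extrinsics" (4x4, takes a point from camera to world coordinates); the wrist camera has in their place "hand_eye" (4x4, takes a point from camera to tool coordinates, whose origin is the TCP and whose axes are the flange's). Camera axes: x right, y down, z forward; pixel columns grow to the right and rows downward; lengths in m; the calibration is good to about 2 mm. A picture is of the moment at which its call begins: read the wrist's pose just before it. camera_model takes no time and is no camera call.
- r.hand_in(): hands the job in; it is judged then, once.
Trained networks look in the newest picture that a camera, given by its name, has taken for a name from the list of things; names that differ only in an ending like _2 or _b are one class to them, and where a whole thing is asked for, a point or a joint stands for the part that bears it (a point fixed in the world has none). Each returns a list of dicts, best first, with "confidence" (0 to 1); they miss things now and then, are a little off and sometimes report something else, mostly with a low value. They report only what shows in the picture. A call takes as long as a camera call.
- r.boxes_of(camera, target): "uv" ([column, row] in pixels, amid what is visible of it).
- r.mark_of(camera, target): "uv" ([column, row] in pixels: a listed point, or the origin of a listed thing).
The state is a dict: "clock": time; "joints": joint angles; "qvel": joint speeds; "tau": joint torques, N m; "tcp_pos": TCP position; "orientation": TCP orientation; "contact_force": force on the tool from outside, world axes, zero at the start; "moment": the same for the moment, N m; "grip_width": finger opening in m; "gripper_force": force on a finger pad.
Only numpy, scipy, OpenCV 4.12 (cv2) and the standard library are available. Lean on these libraries where they do the work, as an engineer would, in place of code of your own. Each camera call takes 0.05 s, during which the arm holds its last target. There are 200 camera calls.

## Working session

There is one attempt and no reset: what is moved stays moved. The work goes in short steps, Python scripts to look and compute and a tool call to move; the robot and the scene stay as the last step left them, time stands still between calls to the robot, and variables do not carry over. Pictures are saved under pics/ and viewed, at most 14 in all, crops included, and the job is handed in when it is done.

Besides the shell and the picture viewer there is one more tool, called after "Emit:" by a JSON object that holds its "method" and its "body". servo_tool: Moves the arm, as the interface text tells. Scaled input: -1 to 1 covers 250 mm each way for a shift and 90 degrees each way for a turn. Its arguments: {"type":"object","properties":{"commands":{"type":"array"},"claw":{"type":"number"},"squeeze":{"type":"number"}},"required":["commands"]}

```bash
mkdir -p pics; ls; cat > h.py <<'E'
from bench import r
import numpy as np, cv2
from scipy.spatial.transform import Rotation as R
def T():
    o=r.get_obs(); M=np.eye(4); M[:3,:3]=R.from_rotvec(o["orientation"]).as_matrix(); M[:3,3]=o["tcp_pos"]; return M
def ext(c,M=None):
    m=r.camera_model(c); return m, (m["extrinsics"] if c!="wrist" else (T() if M is None else M)@m["hand_eye"])
def px(c,uv,d,M=None):
    m,E=ext(c,M); u,v=uv; return (np.array(E)@[(u-m["cx"])/m["fx"]*d,(v-m["cy"])/m["fy"]*d,d,1])[:3]
def pz(c,uv,z,M=None):
    "ray to plane z"
    o=px(c,uv,0,M); p=px(c,uv,1,M); return o+(p-o)*(z-o[2])/(p[2]-o[2])
def proj(c,P,M=None):
    m,E=ext(c,M); q=np.linalg.inv(E)@np.append(P,1); return np.array([m["fx"]*q[0]/q[2]+m["cx"],m["fy"]*q[1]/q[2]+m["cy"]])
def grab(c,name=None):
    M=T(); im,d=r.grab_frame(c)
    if name: cv2.imwrite(f"pics/{name}.png",im[:,:,::-1])
    return im,d,M
def rel(P,rv=None):
    "shift in tool axes, normalised, from the current pose"
    M=T(); return np.round(M[:3,:3].T@(np.array(P)-M[:3,3])/0.25,3)
E
python3 - <<'E'
from h import *
np.set_printoptions(precision=4,suppress=True)
o=r.get_obs(); print({k:(np.round(v,3)) for k,v in o.items()}, r.tcp_to_tips)
print(T()[:3,:3])
for c in("top","side"):
    im,d,M=grab(c,c+"0"); m,E=ext(c); print(c,m["fx"],np.array(E))
    for n in "case lid_hinge lid_edge crank_grip crank_axis tray spent fresh objective1 objective2 objective3 objective4 dish oil slides driver jar beaker".split():
        a=r.mark_of(c,n)
        for x in a[:2]:
            u,v=x["uv"]; dd=d[int(np.clip(v,0,479)),int(np.clip(u,0,639))]
            print(n,np.round(x["uv"],1),round(x["confidence"],2),px(c,x["uv"],dd), pz(c,x["uv"],0))
E
```

```text
pics
{'clock': np.float64(0.0), 'joints': array([ 1.006,  0.478,  0.022,  1.556, -0.011,  1.109, -0.083]), 'qvel': array([-0.   ,  0.001, -0.   , -0.001,  0.001, -0.   ,  0.001]), 'tau': array([ -0.001, -59.645,   1.608, -28.119,   0.013,   0.009,  -0.   ]), 'tcp_pos': array([ 0.297, -0.605,  0.222]), 'orientation': array([-3.058, -0.711,  0.001]), 'contact_force': array([-1.143,  0.32 , -0.272]), 'moment': array([-0.054, -0.024,  0.013]), 'gripper_force': np.float64(0.0), 'grip_width': np.float64(0.085)} 0.019
[[ 0.8975  0.4411 -0.001 ]
 [ 0.4411 -0.8975  0.0016]
 [-0.0002 -0.0018 -1.    ]]
top 534.4197159856872 [[-0.015  -0.9975  0.0693  0.4449]
 [-0.9999  0.0146 -0.0069 -0.012 ]
 [ 0.0059 -0.0694 -0.9976  1.5499]
 [ 0.      0.      0.      1.    ]]
case [306.8 247.8] 0.87 [0.5626 0.0265 0.0073] [0.5632 0.0267 0.    ]
lid_hinge [279.4 250.9] 0.78 [0.55   0.1008 0.0739] [0.5553 0.1064 0.    ]
lid_edge [259.4 246.7] 0.86 [0.5683 0.1644 0.0007] [0.5684 0.1644 0.    ]
lid_edge [365.9 243.7] 0.19 [ 0.5701 -0.1429  0.0302] [ 0.5726 -0.1455  0.    ]
crank_grip [383.9 247. ] 0.68 [ 0.5536 
[... 3341 characters left out ...]
136 0.411  0.0096] [0.5201 0.405  0.    ]
objective4 [250.1 399.2] 0.54 [0.4404 0.4129 0.0257] [0.4552 0.3966 0.    ]
dish [210.1 336.6] 0.62 [0.6208 0.3097 0.0149] [0.6334 0.298  0.    ]
oil [299.8 282. ] 0.62 [0.5104 0.1104 0.0661] [0.5589 0.0317 0.    ]
oil [220.1 295.1] 0.54 [0.691  0.188  0.0194] [0.7098 0.1689 0.    ]
slides [282.4 468. ] 0.77 [0.3187 0.4985 0.0299] [0.3303 0.4834 0.    ]
driver [157.6 366.5] 0.71 [0.6551 0.4264 0.0181] [0.6715 0.4154 0.    ]
driver [331.1 218.3] 0.47 [ 0.6449 -0.3236  0.0015] [ 0.6461 -0.3262  0.    ]
jar [292.  227.6] 0.51 [ 0.7217 -0.2019  0.0079] [ 0.7296 -0.2143  0.    ]
beaker [425.6 209.3] 0.87 [ 0.3795 -0.4958  0.0146] [ 0.3864 -0.5256  0.    ]
```

```bash
python3 -c "
import cv2
print([cv2.imread(f'pics/{c}0.png').shape for c in ('top','side')])"
```

```text
[(480, 640, 3), (480, 640, 3)]
```

View pics/top0.png

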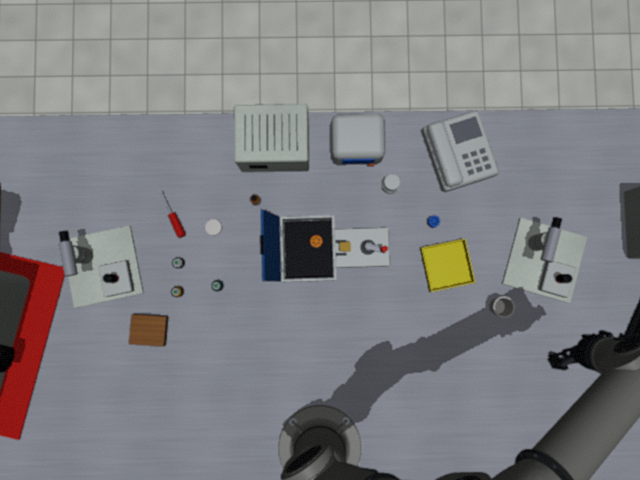

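View pics/side0.png

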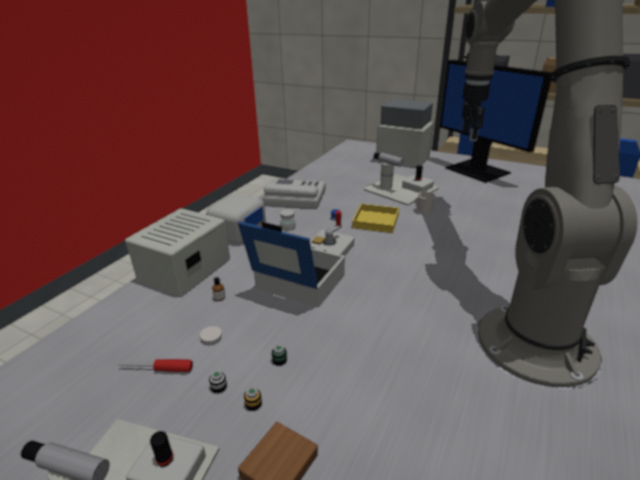

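The top view shows the orange can in the case (316,241), the blue can at (433,221), and the tray at (447,265). Three objectives are at (178,263), (178,291) and (217,285), and the red knob is at (383,248). The side view agrees: white, yellow and green rings, with the lid leaning back. I'll turn the tool so it closes along the case's x, and head for the case.

Emit:
{"method": "servo_tool", "body": {"commands": [[[1, -0.82, 0], [0, 0, -0.709]], [[1, -0.82, 0], [0, 0, -0.709]], [[1, -0.82, 0], [0, 0, -0.709]], [[1, -0.82, 0], [0, 0, -0.709]], [[1, -0.82, 0], [0, 0, -0.709]], [[1, -0.82, 0], [0, 0, -0.709]], [[1, -0.82, 0], [0, 0, -0.709]], [[1, -0.82, 0], [0, 0, -0.709]], [[1, -0.82, 0], [0, 0, -0.709]], [[1, -0.82, 0], [0, 0, -0.709]]], "claw": 0.35, "squeeze": 30}}

```text
clock: 2.9
tcp_pos: [0.4314, -0.3122, 0.2227]
orientation: [2.225, 2.218, -0.0]
contact_force: [0.4, -0.1, -0.3]
grip_width: 0.0555
gripper_force: 0.0
```

Emit:
{"method": "servo_tool", "body": {"commands": [[[0.9, 0.3, -0.2], [0, 0, 0]], [[0.9, 0.3, -0.2], [0, 0, 0]], [[0.9, 0.3, -0.2], [0, 0, 0]], [[0.9, 0.3, -0.2], [0, 0, 0]], [[0.9, 0.3, -0.2], [0, 0, 0]], [[0.9, 0.3, -0.2], [0, 0, 0]], [[0.9, 0.3, -0.2], [0, 0, 0]]]}}

```text
clock: 3.6
tcp_pos: [0.507, -0.0866, 0.2728]
orientation: [2.222, 2.22, 0.0]
contact_force: [0.3, 0.2, -0.8]
grip_width: 0.0555
gripper_force: 0.0
```

```bash
python3 - <<'E'
from h import *
np.set_printoptions(precision=4,suppress=True)
o=r.get_obs();print(o["clock"],T(),o["joints"],o["grip_width"],o["contact_force"])
print(np.array(r.camera_model("wrist")["hand_eye"]))
im,d,M=grab("wrist","w1")
for n in "case lid_hinge lid_edge crank_grip crank_axis tray spent".split():
    for x in r.mark_of("wrist",n)[:2]:
        u,v=x["uv"]; dd=d[int(np.clip(v,0,479)),int(np.clip(u,0,639))]
        print(n,np.round(x["uv"],1),round(x["confidence"],2),px("wrist",x["uv"],dd,M))
E
```

```text
3.6 [[ 0.0007  1.      0.0004  0.507 ]
 [ 1.     -0.0007 -0.0003 -0.0866]
 [-0.0003  0.0004 -1.      0.2728]
 [ 0.      0.      0.      1.    ]] [ 0.4566  0.1985 -0.4673  1.8484  0.0994  1.117  -0.047 ] 0.05550741956774812 [ 0.2649  0.1792 -0.8167]
[[ 0.0006 -0.9478 -0.3187  0.0821]
 [ 1.      0.0006  0.0001  0.0001]
 [ 0.     -0.3187  0.9478 -0.1508]
 [ 0.      0.      0.      1.    ]]
case [364.4  88.6] 0.92 [0.5559 0.0222 0.0089]
lid_edge [374.  265.6] 0.49 [ 0.5664 -0.1572  0.067 ]
crank_grip [362.5 301.6] 0.6 [ 0.5498 -0.1764  0.1108]
crank_axis [374.1 264.4] 0.72 [ 0.5663 -0.1555  0.0677]
tray [319.2 386.5] 0.59 [ 0.5079 -0.3708  0.004 ]
spent [391.4 104.6] 0.69 [0.5807 0.0055 0.0348]
```

View pics/w1.png

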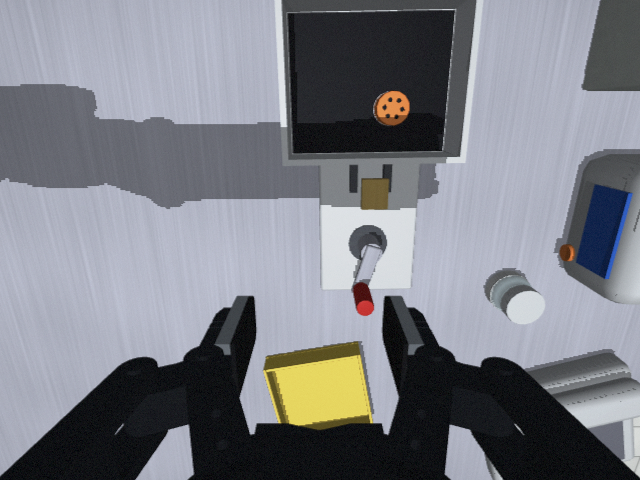

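The wrist view shows the case with the orange can at (391,105), the crank knob at (363,300) and the tray below. The wrist camera sits on the lid side, so I'll turn the tool 90° to keep it clear of the lid, then hover over the case.

Emit:
{"method": "servo_tool", "body": {"commands": [[[0.43, 0.2, -0.1], [0, 0, -1]], [[0.43, 0.2, -0.1], [0, 0, -1]], [[0.43, 0.2, -0.1], [0, 0, -1]], [[0.43, 0.2, -0.1], [0, 0, -1]], [[0.43, 0.2, -0.1], [0, 0, -1]], [[0.43, 0.2, -0.1], [0, 0, -1]], [[0.43, 0.2, -0.1], [0, 0, -1]], [[0.43, 0.2, -0.1], [0, 0, -1]], [[0.43, 0.2, -0.1], [0, 0, -1]], [[0.43, 0.2, -0.1], [0, 0, -1]], [[0.43, 0.2, -0.1], [0, 0, -1]], [[0.43, 0.2, -0.1], [0, 0, -1]], [[0.43, 0.2, -0.1], [0, 0, -1]]]}}

```text
clock: 5.3
tcp_pos: [0.5568, 0.0206, 0.2975]
orientation: [-0.005, -3.141, 0.0]
contact_force: [0.3, -0.8, -0.2]
grip_width: 0.0555
gripper_force: 0.0
```

```bash
cat >> h.py <<'E'
def cloud(c,d,M=None):
    m,E=ext(c,M); v,u=np.mgrid[:480,:640]; P=np.stack([(u-m["cx"])/m["fx"]*d,(v-m["cy"])/m["fy"]*d,d,np.ones_like(d)],-1)@np.array(E).T
    P=P[...,:3]; P[d<=0]=np.nan; return P
HUE={"orange":(5,18),"blue":(100,125),"yellow":(22,35),"red":(0,4),"green":(40,90)}
def colour(im,name,smin=120,vmin=60):
    h=cv2.cvtColor(im,cv2.COLOR_RGB2HSV); a,b=HUE[name]; return (h[...,0]>=a)&(h[...,0]<=b)&(h[...,1]>smin)&(h[...,2]>vmin)
def top_of(P,near,rad,zlo,zhi,mask=None):
    "centre of the circular top patch (z in zlo..zhi) near a point"
    k=(np.hypot(P[...,0]-near[0],P[...,1]-near[1])<rad)&(P[...,2]>zlo)&(P[...,2]<zhi)
    if mask is not None:k&=mask
    q=P[k]; 
    if len(q)<8:return None
    (x,y),(w,h),a=cv2.minAreaRect(q[:,:2].astype(np.float32)*1000)
    return np.round([x/1000,y/1000,np.median(q[:,2]),w/1000,h/1000,len(q)],4)
E
python3 - <<'E'
from h import *
np.set_printoptions(precision=4,suppress=True)
o=r.get_obs();print(o["clock"],T()[:3],o["joints"])
im,d,M=grab("wrist","w2"); P=cloud("wrist",d,M)
print("spent w",top_of(P,(.578,.003),.05,.02,.06,colour(im,"orange")))
k=(P[...,2]>.055)&(P[...,2]<.066)&(abs(P[...,0]-.563)<.12)&(abs(P[...,1]-.02)<.1)
q=P[k][:,:2].astype(np.float32)*1000
print("rim w",cv2.minAreaRect(q), np.median(P[k][:,2]))
k=(P[...,2]>-.01)&(P[...,2]<.015)&(im.max(-1)<60)&(abs(P[...,0]-.563)<.1)&(abs(P[...,1]-.02)<.08)
print("floor w",cv2.minAreaRect(P[k][:,:2].astype(np.float32)*1000),np.median(P[k][:,2]))
im,d,M=grab("top"); P=cloud("top",d)
print("spent t",top_of(P,(.578,.003),.05,.02,.06,colour(im,"orange")))
print("fresh t",top_of(P,(.634,-.335),.05,.015,.06))
for n,p in dict(w=(.52,.39),y=(.443,.387),g=(.46,.28)).items(): print(n,top_of(P,p,.04,.012,.06))
k=(P[...,2]>.02)&(P[...,2]<.04)&(abs(P[...,0]-.503)<.11)&(abs(P[...,1]+.38)<.11)&colour(im,"yellow")
print("tray t",cv2.minAreaRect(P[k][:,:2].astype(np.float32)*1000))
for c in("top","wrist"):
  for n in "case spent fresh crank_grip crank_axis lid_hinge objective1 objective2 objective3 objective4".split():
    for x in r.mark_of(c,n)[:1]:
        z={"case":0,"crank_grip":.098,"crank_axis":.098,"lid_hinge":.0605,"spent":.008}.get(n,0)
        print(c,n,np.round(x["uv"],1),round(x["confidence"],2),pz(c,x["uv"],z))
E
```

```text
5.3 [[-1.      0.003  -0.0001  0.5568]
 [ 0.003   1.     -0.      0.0206]
 [ 0.0001 -0.     -1.      0.2975]] [ 0.4753  0.3084 -0.7715  1.708   0.2275  1.2178  1.2158]
spent w [  0.5817   0.0021   0.0352   0.0326   0.0331 630.    ]
rim w ((560.6967163085938, 19.866592407226562), (182.46783447265625, 167.60696411132812), 0.9222659468650818) 0.059483465799119895
floor w ((560.7510375976562, 25.421886444091797), (167.9812774658203, 136.84426879882812), 1.013798713684082) 0.008157064575528339
spent t None
fresh t [  0.6329  -0.338    0.0279   0.0328   0.032  114.    ]
w [  0.5246   0.3966   0.0284   0.0316   0.0307 110.    ]
y [  0.4422   0.3982   0.0284   0.0304   0.0312 110.    ]
g [  0.4575   0.2849   0.0284   0.0307   0.0307 109.    ]
tray t ((506.896728515625, -374.5449523925781), (128.21817016601562, 132.49496459960938), 10.9823637008667)
top case [171.6 214.4] 0.32 [0.6666 0.4196 0.    ]
top fresh [431.8 222.8] 0.6 [ 0.6311 -0.3393  0.    ]
top crank_grip [382.7 251.5] 0.48 [ 0.5426 -0.1824  0.098 ]
top crank_axis [369.3 244.4] 0.72 [ 0.5625 -0.1463  0.098 ]
top lid_hinge [279.7 251.7] 0.95 [0.5487 0.101  0.0605]
top objective1 [180.3 290.2] 0.5 [0.4457 0.3935 0.    ]
top objective2 [180.3 290.2] 0.5 [0.4457 0.3935 0.    ]
top objective3 [180.3 290.2] 0.5 [0.4457 0.3935 0.    ]
top objective4 [180.3 290.2] 0.5 [0.4457 0.3935 0.    ]
wrist case [320.3 187.7] 0.96 [0.5612 0.0231 0.    ]
wrist spent [306.2 205. ] 0.63 [0.5815 0.0054 0.008 ]
wrist fresh [ 48.  243.4] 0.95 [ 0.6353 -0.3355  0.    ]
wrist crank_grip [110.1 198. ] 0.75 [ 0.5526 -0.1849  0.098 ]
wrist crank_axis [151.1 210. ] 0.71 [ 0.5648 -0.1463  0.098 ]
wrist lid_hinge [396.2 195.1] 0.84 [0.5577 0.1056 0.0605]
wrist objective1 [624.4 155.7] 0.87 [0.5217 0.3935 0.    ]
wrist objective2 [624.4 155.7] 0.87 [0.5218 0.3934 0.    ]
wrist objective3 [624.4 155.7] 0.87 [0.5218 0.3934 0.    ]
wrist objective4 [624.4 155.7] 0.87 [0.5218 0.3935 0.    ]
```

View pics/w2.png

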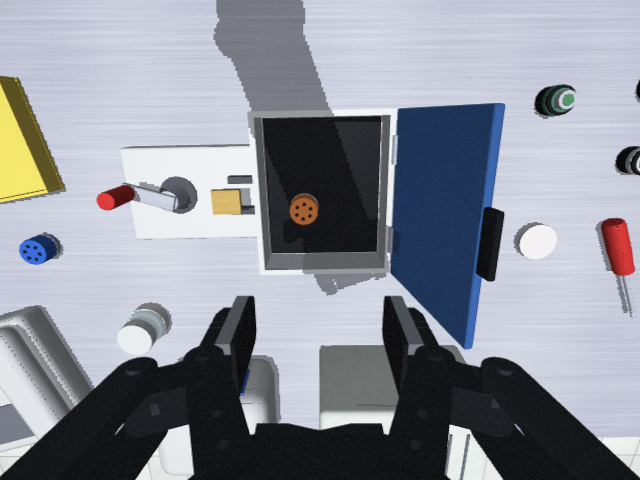

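The wrist view shows the case floor at about (320,187) and the orange can at (304,209). The blue can is at (38,249), the lid is leaning right, and the green and white objectives are at (556,99) and (630,160). Heights check out: spent top 35 mm, floor 8 mm, rim 59.5 mm. Next I'll grasp the orange can.

Emit:
{"method": "servo_tool", "body": {"commands": [[[-0.099, -0.07, 0.2], [0, 0, 0]], [[-0.099, -0.07, 0.4], [0, 0, 0]], [[-0.099, -0.07, 0.6], [0, 0, 0]], [[-0.099, -0.07, 0.75], [0, 0, 0]], [[-0.099, -0.07, 0.88], [0, 0, 0]], [[-0.099, -0.07, 0.96], [0, 0, 0]], [[-0.099, -0.07, 1.0], [0, 0, 0]]]}}

```text
clock: 7.1
tcp_pos: [0.5803, 0.0033, 0.0454]
orientation: [-0.0, -3.138, -0.0]
contact_force: [-0.4, -0.1, -0.2]
grip_width: 0.0554
gripper_force: 0.0
```

Emit:
{"method": "servo_tool", "body": {"commands": [[[0, 0, 0.03], [0, 0, 0]], [[0, 0, 0.058], [0, 0, 0]], [[0, 0, 0.058], [0, 0, 0]]]}}

```text
clock: 7.4
tcp_pos: [0.5817, 0.0033, 0.0332]
orientation: [0.001, 3.141, -0.0]
contact_force: [-0.1, -0.4, 0.4]
grip_width: 0.0552
gripper_force: 0.0
```

Emit:
{"method": "servo_tool", "body": {"commands": [[[0, 0, 0], [0, 0, 0]], [[0, 0, 0], [0, 0, 0]], [[0, 0, 0], [0, 0, 0]], [[0, 0, 0], [0, 0, 0]], [[0, 0, 0], [0, 0, 0]], [[0, 0, 0], [0, 0, 0]]], "claw": 0.75}}

```text
clock: 8.0
tcp_pos: [0.5816, 0.0033, 0.0332]
orientation: [0.001, 3.142, -0.0]
contact_force: [-0.0, -0.5, 0.2]
grip_width: 0.0209
gripper_force: 0.0
```

Emit:
{"method": "servo_tool", "body": {"commands": [[[0, 0, -0.1], [0, 0, 0]], [[0, 0, -0.3], [0, 0, 0]], [[0, 0, -0.5], [0, 0, 0]], [[0, 0, -0.6], [0, 0, 0]], [[0, 0, -0.6], [0, 0, 0]]]}}

```text
clock: 8.5
tcp_pos: [0.5842, 0.004, 0.1876]
orientation: [0.001, 3.134, -0.0]
contact_force: [0.1, 0.9, 0.0]
grip_width: 0.0216
gripper_force: 0.0
```

```bash
python3 - <<'E'
from h import *
np.set_printoptions(precision=4,suppress=True)
im,d,M=grab("wrist","w3"); P=cloud("wrist",d,M)
print(T()[:3,3],"spent w",top_of(P,(.578,.003),.08,.0,.3,colour(im,"orange")))
E
```

```text
[0.5827 0.0035 0.185 ] spent w [   0.5863    0.0032    0.0352    0.0347    0.0423 1185.    ]
```

View pics/w3.png

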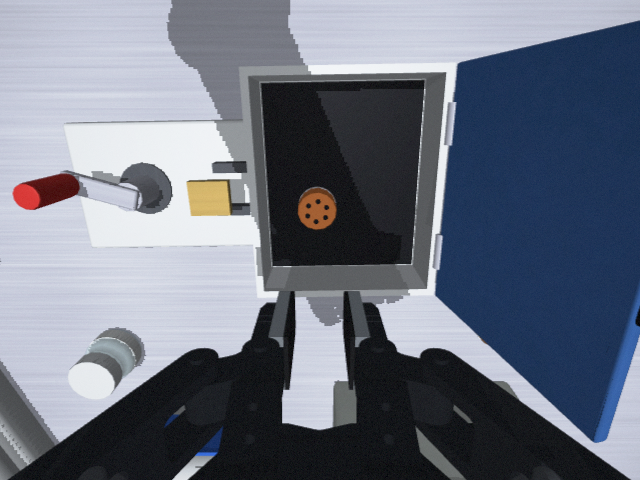

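```bash
python3 - <<'E'
from h import *
np.set_printoptions(precision=4,suppress=True)
im,d,M=grab("wrist"); P=cloud("wrist",d,M); print(r.camera_model("wrist")["fx"], proj("wrist",M[:3,3],M), proj("wrist",M[:3,3]+M[:3,2]*.019,M))
k=colour(im,"orange")
print("top",top_of(P,(.578,.003),.08,.033,.06,k), "all",top_of(P,(.578,.003),.08,-.1,.06,k))
L=(P-M[:3,3])@M[:3,:3]  # tool coords
for a,b,c,e in ((280,400,262,330),(280,400,330,390)):
    q=L[a:b,c:e][(d[a:b,c:e]<.25)&(d[a:b,c:e]>0)]; print(q.min(0),q.max(0)); 
for v in range(285,400,10): print(v,[np.round(L[v,u]*1000,0).tolist() for u in (285,292,347,355)])
print(r.get_obs()["clock"])
E
```

```text
361.31361378873277 [318.5506 299.8505] [318.5543 282.049 ]
top [   0.5819    0.0021    0.0353    0.0328    0.0328 1050.    ] all [   0.586     0.0032    0.0352    0.0419    0.0339 1205.    ]
[-0.0116 -0.0235 -0.0812] [ 0.0179 -0.0101 -0.0092]
[-0.0115  0.0101 -0.0818] [ 0.0184  0.0243 -0.0093]
285 [[-63.0, -30.0, 144.0], [-63.0, -24.0, 143.0], [-62.0, 25.0, 141.0], [-62.0, 33.0, 141.0]]
295 [[10.0, -14.0, -15.0], [12.0, -11.0, -17.0], [11.0, 12.0, -16.0], [11.0, 15.0, -15.0]]
305 [[10.0, -13.0, -23.0], [10.0, -11.0, -22.0], [11.0, 11.0, -24.0], [11.0, 14.0, -24.0]]
315 [[11.0, -13.0, -32.0], [5.0, -11.0, -22.0], [11.0, 11.0, -32.0], [nan, nan, nan]]
325 [[11.0, -12.0, -39.0], [2.0, -11.0, -24.0], [7.0, 11.0, -33.0], [11.0, 13.0, -38.0]]
335 [[10.0, -12.0, -44.0], [-3.0, -11.0, -25.0], [5.0, 11.0, -35.0], [11.0, 12.0, -45.0]]
345 [[7.0, -11.0, -45.0], [-6.0, -11.0, -27.0], [0.0, 11.0, -35.0], [7.0, 13.0, -45.0]]
355 [[4.0, -12.0, -46.0], [-10.0, -11.0, -28.0], [-3.0, 11.0, -36.0], [6.0, 12.0, -49.0]]
365 [[-0.0, -12.0, -46.0], [-183.0, -30.0, 186.0], [-7.0, 11.0, -38.0], [3.0, 12.0, -50.0]]
375 [[-4.0, -12.0, -46.0], [-196.0, -30.0, 186.0], [-9.0, 11.0, -40.0], [-1.0, 12.0, -51.0]]
385 [[-9.0, -12.0, -46.0], [-211.0, -30.0, 187.0], [-208.0, 32.0, 183.0], [-4.0, 12.0, -52.0]]
395 [[-226.0, -39.0, 188.0], [-224.0, -31.0, 186.0], [-207.0, 31.0, 167.0], [-207.0, 40.0, 167.0]]
8.6
```

The can hasn't moved. The depth picture shows why the grasp missed: at this opening the fingertips are 9 mm *behind* the reported TCP, not ahead of it, so they closed above the can. I'll use the measured tips and go about 29 mm lower, watching the force.

Emit:
{"method": "servo_tool", "body": {"commands": [[[0, -0.004, 0.15], [0, 0, 0]], [[0, -0.004, 0.3], [0, 0, 0]], [[0, -0.004, 0.45], [0, 0, 0]], [[0, -0.004, 0.55], [0, 0, 0]], [[0, -0.004, 0.6], [0, 0, 0]], [[0, -0.004, 0.64], [0, 0, 0]], [[0, -0.004, 0.68], [0, 0, 0]], [[0, -0.004, 0.716], [0, 0, 0]], [[0, -0.004, 0.716], [0, 0, 0]]], "claw": 0.35}}

```text
clock: 9.5
tcp_pos: [0.5826, 0.0025, 0.0061]
orientation: [0.001, 3.14, -0.002]
contact_force: [-3.6, 0.6, 11.5]
grip_width: 0.0557
gripper_force: 4.9
```

Emit:
{"method": "servo_tool", "body": {"commands": [[[0, 0, 0], [0, 0, 0]], [[0, 0, 0], [0, 0, 0]], [[0, 0, 0], [0, 0, 0]], [[0, 0, 0], [0, 0, 0]], [[0, 0, 0], [0, 0, 0]], [[0, 0, 0], [0, 0, 0]]], "claw": 0.75}}

```text
clock: 10.1
tcp_pos: [0.5826, 0.0025, 0.0052]
orientation: [0.001, 3.139, -0.0]
contact_force: [-1.3, -0.7, 8.2]
grip_width: 0.0331
gripper_force: 29.3
```

Emit:
{"method": "servo_tool", "body": {"commands": [[[0, 0, -0.1], [0, 0, 0]], [[0, 0, -0.3], [0, 0, 0]], [[0, 0, -0.5], [0, 0, 0]], [[0, 0, -0.6], [0, 0, 0]], [[0, 0, -0.6], [0, 0, 0]], [[0, 0, -0.6], [0, 0, 0]]]}}

```text
clock: 10.7
tcp_pos: [0.5815, 0.002, 0.1542]
orientation: [0.001, 3.141, -0.001]
contact_force: [-0.3, 0.6, -1.2]
grip_width: 0.0327
gripper_force: 30.1
```

The can is gripped: width 33 mm at 30 N. Now to the tray.

Emit:
{"method": "servo_tool", "body": {"commands": [[[0.15, -1, 0], [0, 0, 0]], [[0.15, -1, 0], [0, 0, 0]], [[0.15, -1, 0], [0, 0, 0]], [[0.15, -1, 0], [0, 0, 0]], [[0.15, -1, 0], [0, 0, 0]], [[0.15, -1, 0], [0, 0, 0]]]}}

```text
clock: 11.3
tcp_pos: [0.5399, -0.2569, 0.1511]
orientation: [-0.019, -3.136, 0.004]
contact_force: [-0.4, 0.5, -1.0]
grip_width: 0.0333
gripper_force: 30.2
```

Emit:
{"method": "servo_tool", "body": {"commands": [[[0.148, -0.506, 0], [0, 0, 0]], [[0.148, -0.506, 0], [0, 0, 0]], [[0.148, -0.506, 0], [0, 0, 0]], [[0.148, -0.506, 0], [0, 0, 0]], [[0.148, -0.506, 0.2], [0, 0, 0]], [[0.148, -0.506, 0.4], [0, 0, 0]], [[0.148, -0.506, 0.5], [0, 0, 0]], [[0.148, -0.506, 0.55], [0, 0, 0]], [[0.148, -0.506, 0.575], [0, 0, 0]], [[0.148, -0.506, 0.585], [0, 0, 0]], [[0.148, -0.506, 0.585], [0, 0, 0]]]}}

```text
clock: 12.4
tcp_pos: [0.5078, -0.3743, 0.0088]
orientation: [0.0, 3.14, -0.001]
contact_force: [-0.5, -0.0, -0.5]
grip_width: 0.0332
gripper_force: 30.3
```

Emit:
{"method": "servo_tool", "body": {"commands": [[[0, 0, 0], [0, 0, 0]], [[0, 0, 0], [0, 0, 0]], [[0, 0, 0], [0, 0, 0]], [[0, 0, -0.1], [0, 0, 0]], [[0, 0, -0.3], [0, 0, 0]], [[0, 0, -0.5], [0, 0, 0]], [[0, 0, -0.7], [0, 0, 0]]], "claw": 0.35}}

```text
clock: 13.1
tcp_pos: [0.5067, -0.3739, 0.185]
orientation: [0.0, 3.141, 0.0]
contact_force: [1.3, -1.3, 0.1]
grip_width: 0.0558
gripper_force: 0.0
```

Emit:
{"method": "servo_tool", "body": {"commands": [[[-0.5, 0.15, -0.35], [0, 0, 0]], [[-0.5, 0.15, -0.35], [0, 0, 0]], [[-0.5, 0.15, -0.35], [0, 0, 0]], [[-0.5, 0.15, -0.35], [0, 0, 0]], [[-0.5, 0.15, -0.35], [0, 0, 0]], [[-0.5, 0.15, -0.35], [0, 0, 0]]]}}

```text
clock: 13.7
tcp_pos: [0.6305, -0.3374, 0.2693]
orientation: [-0.002, -3.139, 0.001]
contact_force: [0.0, -0.0, 0.0]
grip_width: 0.0555
gripper_force: 0.0
```

```bash
cat >> h.py <<'E'
def seek(near,zlo,zhi,col=None,rad=.05,name=None):
    im,d,M=grab("wrist",name); P=cloud("wrist",d,M); t=top_of(P,near,rad,zlo,zhi,None if col is None else colour(im,col))
    print("tcp",np.round(M[:3,3],4),"top",t); return im,d,M,P,t
E
python3 - <<'E'
from h import *
np.set_printoptions(precision=4,suppress=True)
im,d,M,P,t=seek((.634,-.337),.02,.06,"blue",.1,"w4")
print("spent",top_of(P,(.507,-.375),.08,.02,.06,colour(im,"orange")))
print(rel([t[0],t[1],.004]), r.mark_of("wrist","fresh")[:1],proj("wrist",[t[0],t[1],0],M), r.get_obs()["clock"])
E
```

```text
tcp [ 0.6305 -0.3374  0.2693] top [  0.6355  -0.3372   0.0273   0.0328   0.0321 656.    ]
spent [  0.5077  -0.3743   0.0313   0.0328   0.0319 906.    ]
[-0.025  0.003  1.06 ] [{'uv': [320.3, 193.1], 'confidence': 0.76}] [318.8105 193.3098] 13.8
```

View pics/w4.png

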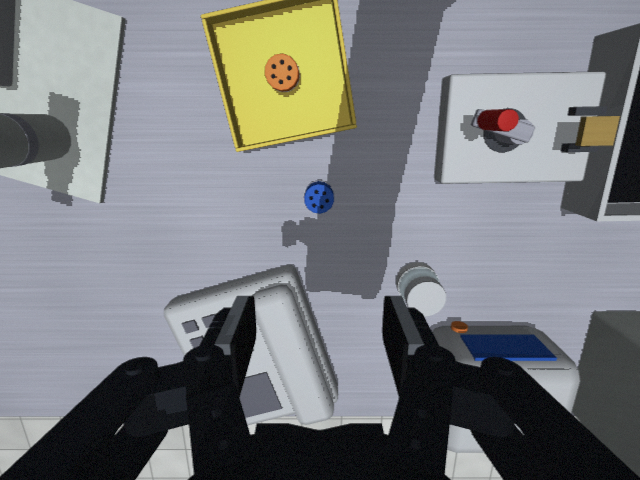

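The wrist view shows the orange can standing in the tray (282,72), the blue can at (319,197) and the knob at (500,121). Next I'll grasp the blue can.

Emit:
{"method": "servo_tool", "body": {"commands": [[[-0.016, 0, 0.2], [0, 0, 0]], [[-0.016, 0, 0.4], [0, 0, 0]], [[-0.016, 0, 0.6], [0, 0, 0]], [[-0.016, 0, 0.75], [0, 0, 0]], [[-0.016, 0, 0.87], [0, 0, 0]], [[-0.016, 0, 0.92], [0, 0, 0]], [[-0.016, 0, 0.95], [0, 0, 0]], [[-0.016, 0, 0.95], [0, 0, 0]], [[-0.016, 0, 0.95], [0, 0, 0]]]}}

```text
clock: 14.7
tcp_pos: [0.6369, -0.3371, 0.0346]
orientation: [0.001, 3.139, -0.002]
contact_force: [0.5, -0.3, -0.2]
grip_width: 0.0556
gripper_force: 0.0
```

Emit:
{"method": "servo_tool", "body": {"commands": [[[0.005, 0, 0.06], [0, 0, 0]], [[0.005, 0, 0.1], [0, 0, 0]], [[0.005, 0, 0.12], [0, 0, 0]], [[0.005, 0, 0.12], [0, 0, 0]]]}}

```text
clock: 15.1
tcp_pos: [0.6338, -0.3363, 0.0014]
orientation: [-0.0, -3.14, -0.001]
contact_force: [-0.6, -0.4, -0.2]
grip_width: 0.0552
gripper_force: 0.0
```

Emit:
{"method": "servo_tool", "body": {"commands": [[[0, 0, 0], [0, 0, 0]], [[0, 0, 0], [0, 0, 0]], [[0, 0, 0], [0, 0, 0]], [[0, 0, 0], [0, 0, 0]], [[0, 0, 0], [0, 0, 0]], [[0, 0, 0], [0, 0, 0]]], "claw": 0.75}}

```text
clock: 15.7
tcp_pos: [0.6351, -0.3367, 0.0033]
orientation: [0.0, 3.141, -0.0]
contact_force: [-0.0, -0.1, 2.2]
grip_width: 0.0325
gripper_force: 29.9
```

Emit:
{"method": "servo_tool", "body": {"commands": [[[0, 0, -0.1], [0, 0, 0]], [[0, 0, -0.3], [0, 0, 0]], [[0, 0, -0.5], [0, 0, 0]], [[0, 0, -0.62], [0, 0, 0]], [[0, 0, -0.62], [0, 0, 0]]]}}

```text
clock: 16.2
tcp_pos: [0.6377, -0.3374, 0.164]
orientation: [0.001, 3.133, -0.006]
contact_force: [0.0, -0.3, 0.0]
grip_width: 0.033
gripper_force: 30.0
```

Emit:
{"method": "servo_tool", "body": {"commands": [[[0.02, 1, 0], [0, 0, 0]], [[0.02, 1, 0], [0, 0, 0]], [[0.02, 1, 0], [0, 0, 0]], [[0.02, 1, 0], [0, 0, 0]], [[0.02, 1, 0], [0, 0, 0]], [[0.02, 1, 0], [0, 0, 0]]]}}

```text
clock: 16.8
tcp_pos: [0.6289, -0.0758, 0.1578]
orientation: [0.02, -3.141, -0.008]
contact_force: [-1.0, 1.0, -0.3]
grip_width: 0.0327
gripper_force: 30.0
```

Emit:
{"method": "servo_tool", "body": {"commands": [[[0.029, 0.452, 0], [0, 0, 0]], [[0.029, 0.452, 0], [0, 0, 0]], [[0.029, 0.452, 0], [0, 0, 0]], [[0.029, 0.452, 0.2], [0, 0, 0]], [[0.029, 0.452, 0.35], [0, 0, 0]], [[0.029, 0.452, 0.45], [0, 0, 0]], [[0.029, 0.452, 0.5], [0, 0, 0]], [[0.029, 0.452, 0.5], [0, 0, 0]]]}}

```text
clock: 17.6
tcp_pos: [0.621, 0.0259, 0.0308]
orientation: [-0.001, -3.138, 0.0]
contact_force: [-0.3, -0.8, -0.5]
grip_width: 0.0326
gripper_force: 30.1
```

Emit:
{"method": "servo_tool", "body": {"commands": [[[0, 0, 0.04], [0, 0, 0]], [[0, 0, 0.065], [0, 0, 0]], [[0, 0, 0.073], [0, 0, 0]], [[0, 0, 0.073], [0, 0, 0]], [[0, 0, 0.073], [0, 0, 0]]]}}

```text
clock: 18.1
tcp_pos: [0.6229, 0.0264, 0.0151]
orientation: [0.001, 3.141, 0.0]
contact_force: [-0.2, 0.2, 0.1]
grip_width: 0.0331
gripper_force: 30.1
```

Emit:
{"method": "servo_tool", "body": {"commands": [[[0, 0, 0], [0, 0, 0]], [[0, 0, 0], [0, 0, 0]], [[0, 0, 0], [0, 0, 0]], [[0, 0, -0.1], [0, 0, 0]], [[0, 0, -0.3], [0, 0, 0]], [[0, 0, -0.5], [0, 0, 0]], [[0, 0, -0.7], [0, 0, 0]], [[0, 0, -0.9], [0, 0, 0]], [[0, 0, -1], [0, 0, 0]], [[0, 0, -1], [0, 0, 0]]], "claw": 0.4}}

```text
clock: 19.1
tcp_pos: [0.6248, 0.0273, 0.2698]
orientation: [0.001, 3.133, 0.001]
contact_force: [0.9, 0.3, -1.0]
grip_width: 0.0512
gripper_force: 0.0
```

Emit:
{"method": "servo_tool", "body": {"commands": [[[0.66, 1, -0.03], [0, 0, 0]], [[0.66, 1, -0.03], [0, 0, 0]], [[0.66, 1, -0.03], [0, 0, 0]], [[0.66, 1, -0.03], [0, 0, 0]], [[0.66, 1, -0.03], [0, 0, 0]], [[0.66, 1, -0.03], [0, 0, 0]], [[0.66, 1, -0.03], [0, 0, 0]], [[0.66, 1, -0.03], [0, 0, 0]], [[0.66, 1, -0.03], [0, 0, 0]], [[0.66, 1, -0.03], [0, 0, 0]]]}}

```text
clock: 20.1
tcp_pos: [0.4585, 0.2748, 0.2715]
orientation: [-0.005, -3.141, 0.001]
contact_force: [0.3, -0.1, -0.1]
grip_width: 0.0512
gripper_force: 0.0
```

```bash
python3 - <<'E'
from h import *
np.set_printoptions(precision=4,suppress=True)
im,d,M,P,t=seek((.4575,.2849),.012,.045,None,.045,"w5")
for n,p in dict(w=(.5246,.3966),y=(.4422,.3982),g=(.4575,.2849)).items(): print(n,"all",top_of(P,p,.045,.012,.045),"nose",top_of(P,p,.045,.031,.045))
print("fresh",top_of(P,(.6228,.0266),.05,.025,.05,colour(im,"blue")))
print(r.get_obs()["clock"],r.get_obs()["contact_force"],r.get_obs()["joints"])
E
```

```text
tcp [0.4585 0.2748 0.2715] top [  0.433    0.2818   0.027    0.0309   0.0316 699.    ]
w all [  0.5261   0.3978   0.0267   0.0316   0.0309 642.    ] nose [  0.5262   0.3987   0.0355   0.0196   0.019  240.    ]
y all [  0.4435   0.4004   0.0268   0.0317   0.0314 745.    ] nose [  0.4438   0.4005   0.0356   0.019    0.0192 275.    ]
g all [  0.433    0.2818   0.027    0.0309   0.0316 699.    ] nose [  0.4332   0.2821   0.0356   0.0182   0.0193 269.    ]
fresh [ 0.6236  0.0136  0.0353  0.0221  0.0063 59.    ]
20.15 [-0.5728 -0.3217 -0.1093] [ 0.0566  0.3114 -0.8664  1.7873  0.2573  1.162   0.6778]
```

View pics/w5.png

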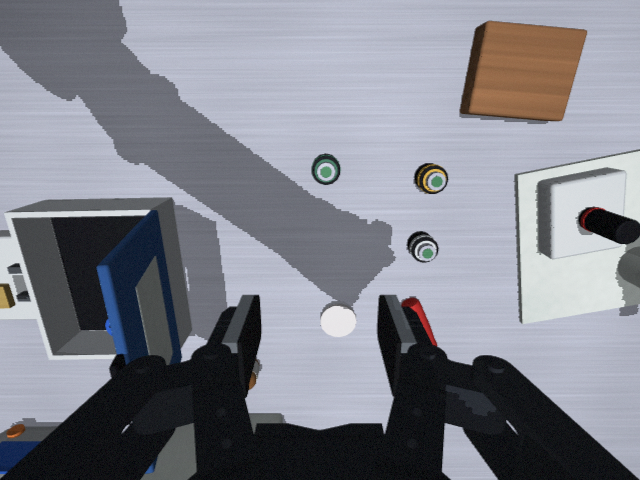

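The view shows green (326,169), yellow (431,179) and white (423,246), with no red ring. Green has been knocked about 25 mm to (0.433, 0.282), so I'll grasp it there.

Emit:
{"method": "servo_tool", "body": {"commands": [[[0.1, 0.025, 0.2], [0, 0, 0]], [[0.1, 0.025, 0.4], [0, 0, 0]], [[0.1, 0.025, 0.6], [0, 0, 0]], [[0.1, 0.025, 0.75], [0, 0, 0]], [[0.1, 0.025, 0.82], [0, 0, 0]], [[0.1, 0.025, 0.86], [0, 0, 0]], [[0.1, 0.025, 0.86], [0, 0, 0]], [[0.1, 0.025, 0.86], [0, 0, 0]], [[0.1, 0.025, 0.86], [0, 0, 0]]]}}

```text
clock: 21.05
tcp_pos: [0.4337, 0.2833, 0.0585]
orientation: [0.001, 3.139, 0.002]
contact_force: [-0.6, 0.5, 0.7]
grip_width: 0.0513
gripper_force: 0.0
```

Emit:
{"method": "servo_tool", "body": {"commands": [[[0, -0.004, 0.06], [0, 0, 0]], [[0, -0.004, 0.12], [0, 0, 0]], [[0, -0.004, 0.17], [0, 0, 0]], [[0, -0.004, 0.2], [0, 0, 0]], [[0, -0.004, 0.214], [0, 0, 0]], [[0, -0.004, 0.214], [0, 0, 0]], [[0, -0.004, 0.214], [0, 0, 0]]]}}

```text
clock: 21.75
tcp_pos: [0.4328, 0.282, 0.0038]
orientation: [0.0, 3.141, 0.0]
contact_force: [-0.1, -0.4, 0.1]
grip_width: 0.0515
gripper_force: 0.0
```

Emit:
{"method": "servo_tool", "body": {"commands": [[[0, 0, 0], [0, 0, 0]], [[0, 0, 0], [0, 0, 0]], [[0, 0, 0], [0, 0, 0]], [[0, 0, 0], [0, 0, 0]], [[0, 0, 0], [0, 0, 0]], [[0, 0, 0], [0, 0, 0]]], "claw": 0.75}}

```text
clock: 22.35
tcp_pos: [0.433, 0.282, 0.0042]
orientation: [0.0, 3.141, 0.001]
contact_force: [-1.5, -1.0, 6.7]
grip_width: 0.0304
gripper_force: 29.6
```

Emit:
{"method": "servo_tool", "body": {"commands": [[[0, 0, -0.1], [0, 0, 0]], [[0, 0, -0.3], [0, 0, 0]], [[0, 0, -0.5], [0, 0, 0]], [[0, 0, -0.7], [0, 0, 0]], [[0, 0, -0.9], [0, 0, 0]], [[0, 0, -1], [0, 0, 0]], [[0, 0, -1], [0, 0, 0]], [[0, 0, -1], [0, 0, 0]]]}}

```text
clock: 23.15
tcp_pos: [0.4326, 0.2811, 0.2532]
orientation: [0.001, 3.141, -0.001]
contact_force: [0.0, 0.3, -2.6]
grip_width: 0.0304
gripper_force: 30.2
```

Emit:
{"method": "servo_tool", "body": {"commands": [[[-0.1, -0.05, -0.08], [0, 0, 0]], [[-0.595, -1, -0.08], [0, 0, 0]], [[-0.595, -1, -0.08], [0, 0, 0]], [[-0.595, -1, -0.08], [0, 0, 0]], [[-0.595, -1, -0.08], [0, 0, 0]], [[-0.595, -1, -0.08], [0, 0, 0]], [[-0.595, -1, -0.08], [0, 0, 0]], [[-0.595, -1, -0.08], [0, 0, 0]], [[-0.595, -1, -0.08], [0, 0, 0]], [[-0.595, -1, -0.08], [0, 0, 0]]]}}

```text
clock: 24.15
tcp_pos: [0.5802, 0.0338, 0.2728]
orientation: [0.005, -3.14, -0.001]
contact_force: [-1.0, -0.7, -0.8]
grip_width: 0.0306
gripper_force: 30.3
```

Emit:
{"method": "servo_tool", "body": {"commands": [[[0, -0.02, 0.1], [0, 0, 0]], [[0, -0.02, 0.3], [0, 0, 0]], [[0, -0.02, 0.5], [0, 0, 0]], [[0, -0.02, 0.7], [0, 0, 0]], [[0, -0.02, 0.82], [0, 0, 0]], [[0, -0.02, 0.9], [0, 0, 0]], [[0, -0.02, 0.93], [0, 0, 0]], [[0, -0.02, 0.93], [0, 0, 0]], [[0, -0.02, 0.93], [0, 0, 0]]]}}

```text
clock: 25.05
tcp_pos: [0.582, 0.0276, 0.0424]
orientation: [-0.001, 3.14, 0.001]
contact_force: [0.4, 0.2, -0.9]
grip_width: 0.0308
gripper_force: 30.3
```

Emit:
{"method": "servo_tool", "body": {"commands": [[[0, -0.006, 0.06], [0, 0, 0]], [[0, -0.006, 0.1], [0, 0, 0]], [[0, -0.006, 0.114], [0, 0, 0]], [[0, -0.006, 0.114], [0, 0, 0]], [[0, -0.006, 0.114], [0, 0, 0]]]}}

```text
clock: 25.55
tcp_pos: [0.5813, 0.0251, 0.0124]
orientation: [-0.001, -3.141, -0.0]
contact_force: [1.0, -0.1, -1.3]
grip_width: 0.0305
gripper_force: 30.3
```

Emit:
{"method": "servo_tool", "body": {"commands": [[[0, 0, 0], [0, 0, 0]], [[0, 0, 0], [0, 0, 0]], [[0, 0, 0], [0, 0, 0]], [[0, 0, -0.1], [0, 0, 0]], [[0, 0, -0.3], [0, 0, 0]], [[0, 0, -0.5], [0, 0, 0]], [[0, 0, -0.7], [0, 0, 0]], [[0, 0, -0.9], [0, 0, 0]], [[0, 0, -1], [0, 0, 0]], [[0, 0, -1], [0, 0, 0]]], "claw": 0.4}}

```text
clock: 26.55
tcp_pos: [0.5836, 0.0259, 0.2674]
orientation: [0.001, 3.133, 0.0]
contact_force: [0.5, 0.4, -0.0]
grip_width: 0.0513
gripper_force: 0.0
```

Emit:
{"method": "servo_tool", "body": {"commands": [[[0.2, 1, -0.06], [0, 0, 0]], [[0.2, 1, -0.06], [0, 0, 0]], [[0.2, 1, -0.06], [0, 0, 0]], [[0.2, 1, -0.06], [0, 0, 0]], [[0.2, 1, -0.06], [0, 0, 0]], [[0.2, 1, -0.06], [0, 0, 0]]]}}

```text
clock: 27.15
tcp_pos: [0.5273, 0.2831, 0.2776]
orientation: [0.017, -3.14, -0.007]
contact_force: [-0.4, 0.1, 1.1]
grip_width: 0.0508
gripper_force: 0.0
```

Emit:
{"method": "servo_tool", "body": {"commands": [[[0.02, 0.47, 0], [0, 0, 0]], [[0.02, 0.47, 0], [0, 0, 0]], [[0.02, 0.47, 0], [0, 0, 0]], [[0.02, 0.47, 0], [0, 0, 0]], [[0.02, 0.47, 0], [0, 0, 0]], [[0.02, 0.47, 0], [0, 0, 0]]]}}

```text
clock: 27.75
tcp_pos: [0.5273, 0.3905, 0.2769]
orientation: [-0.004, -3.141, 0.003]
contact_force: [0.5, 0.2, -1.0]
grip_width: 0.0513
gripper_force: 0.0
```

```bash
python3 - <<'E'
from h import *
np.set_printoptions(precision=4,suppress=True)
im,d,M,P,t=seek((.526,.398),.031,.045,None,.045,"w6")
for n,p in dict(w=(.5262,.3987),y=(.4438,.4005)).items(): print(n,"nose",top_of(P,p,.045,.031,.045))
print(r.get_obs()["clock"],r.get_obs()["contact_force"],r.get_obs()["joints"])
E
```

```text
tcp [0.5273 0.3905 0.2769] top [  0.5265   0.3988   0.0356   0.0188   0.0193 255.    ]
w nose [  0.5265   0.3988   0.0356   0.0188   0.0193 255.    ]
y nose [  0.4445   0.401    0.0356   0.0187   0.0183 296.    ]
27.8 [ 0.7375 -0.0053  0.3179] [-0.1821  0.5233 -0.8104  1.497   0.3876  1.2886  0.5335]
```

Emit:
{"method": "servo_tool", "body": {"commands": [[[0, 0.027, 0.2], [0, 0, 0]], [[0, 0.027, 0.4], [0, 0, 0]], [[0, 0.027, 0.6], [0, 0, 0]], [[0, 0.027, 0.75], [0, 0, 0]], [[0, 0.027, 0.82], [0, 0, 0]], [[0, 0.027, 0.87], [0, 0, 0]], [[0, 0.027, 0.87], [0, 0, 0]], [[0, 0.027, 0.87], [0, 0, 0]]]}}

```text
clock: 28.6
tcp_pos: [0.5274, 0.4002, 0.062]
orientation: [0.001, 3.14, 0.003]
contact_force: [-0.3, 0.5, -0.1]
grip_width: 0.0509
gripper_force: 0.0
```

Emit:
{"method": "servo_tool", "body": {"commands": [[[0, -0.004, 0.07], [0, 0, 0]], [[0, -0.004, 0.14], [0, 0, 0]], [[0, -0.004, 0.19], [0, 0, 0]], [[0, -0.004, 0.212], [0, 0, 0]], [[0, -0.004, 0.212], [0, 0, 0]], [[0, -0.004, 0.212], [0, 0, 0]]]}}

```text
clock: 29.2
tcp_pos: [0.5265, 0.3987, 0.0072]
orientation: [0.0, 3.142, 0.0]
contact_force: [-0.4, 0.3, 0.1]
grip_width: 0.0514
gripper_force: 0.0
```

Emit:
{"method": "servo_tool", "body": {"commands": [[[0, 0, 0], [0, 0, 0]], [[0, 0, 0], [0, 0, 0]], [[0, 0, 0], [0, 0, 0]], [[0, 0, 0], [0, 0, 0]], [[0, 0, 0], [0, 0, 0]], [[0, 0, 0], [0, 0, 0]]], "claw": 0.75}}

```text
clock: 29.8
tcp_pos: [0.5268, 0.3989, 0.008]
orientation: [0.001, 3.141, 0.001]
contact_force: [-0.8, 0.2, 5.8]
grip_width: 0.0303
gripper_force: 29.8
```

Emit:
{"method": "servo_tool", "body": {"commands": [[[0, 0, -0.1], [0, 0, 0]], [[0, 0, -0.3], [0, 0, 0]], [[0, 0, -0.5], [0, 0, 0]], [[0, 0, -0.7], [0, 0, 0]], [[0, 0, -0.9], [0, 0, 0]], [[0, 0, -1], [0, 0, 0]], [[0, 0, -1], [0, 0, 0]], [[0, 0, -1], [0, 0, 0]]]}}

```text
clock: 30.6
tcp_pos: [0.5263, 0.3979, 0.2567]
orientation: [0.001, 3.141, -0.001]
contact_force: [-0.2, 0.1, -2.1]
grip_width: 0.0302
gripper_force: 30.0
```

Emit:
{"method": "servo_tool", "body": {"commands": [[[-0.02, -0.1, -0.08], [0, 0, 0]], [[-0.03, -1, -0.08], [0, 0, 0]], [[-0.03, -1, -0.08], [0, 0, 0]], [[-0.03, -1, -0.08], [0, 0, 0]], [[-0.03, -1, -0.08], [0, 0, 0]], [[-0.03, -1, -0.08], [0, 0, 0]], [[-0.03, -1, -0.08], [0, 0, 0]], [[-0.03, -1, -0.08], [0, 0, 0]]]}}

```text
clock: 31.4
tcp_pos: [0.5331, 0.1475, 0.2754]
orientation: [-0.003, -3.139, 0.001]
contact_force: [-0.2, 1.2, -0.9]
grip_width: 0.0306
gripper_force: 30.2
```

Emit:
{"method": "servo_tool", "body": {"commands": [[[-0.02, -0.49, 0], [0, 0, 0]], [[-0.02, -0.49, 0], [0, 0, 0]], [[-0.02, -0.49, 0], [0, 0, 0]], [[-0.02, -0.49, 0.1], [0, 0, 0]], [[-0.02, -0.49, 0.3], [0, 0, 0]], [[-0.02, -0.49, 0.5], [0, 0, 0]], [[-0.02, -0.49, 0.7], [0, 0, 0]], [[-0.02, -0.49, 0.82], [0, 0, 0]], [[-0.02, -0.49, 0.9], [0, 0, 0]], [[-0.02, -0.49, 0.93], [0, 0, 0]], [[-0.02, -0.49, 0.93], [0, 0, 0]], [[-0.02, -0.49, 0.93], [0, 0, 0]]]}}

```text
clock: 32.6
tcp_pos: [0.5395, 0.027, 0.0454]
orientation: [-0.001, 3.14, 0.001]
contact_force: [-0.6, 0.2, -1.1]
grip_width: 0.0303
gripper_force: 30.3
```

Emit:
{"method": "servo_tool", "body": {"commands": [[[0, -0.005, 0.06], [0, 0, 0]], [[0, -0.005, 0.1], [0, 0, 0]], [[0, -0.005, 0.114], [0, 0, 0]], [[0, -0.005, 0.114], [0, 0, 0]], [[0, -0.005, 0.114], [0, 0, 0]]]}}

```text
clock: 33.1
tcp_pos: [0.5387, 0.0245, 0.016]
orientation: [-0.001, -3.141, 0.0]
contact_force: [-0.3, -0.4, -0.4]
grip_width: 0.0298
gripper_force: 30.4
```

Emit:
{"method": "servo_tool", "body": {"commands": [[[0, 0, 0], [0, 0, 0]], [[0, 0, 0], [0, 0, 0]], [[0, 0, 0], [0, 0, 0]], [[0, 0, -0.1], [0, 0, 0]], [[0, 0, -0.3], [0, 0, 0]], [[0, 0, -0.5], [0, 0, 0]], [[0, 0, -0.7], [0, 0, 0]], [[0, 0, -0.9], [0, 0, 0]], [[0, 0, -1], [0, 0, 0]], [[0, 0, -1], [0, 0, 0]]], "claw": 0.4}}

```text
clock: 34.1
tcp_pos: [0.5411, 0.0254, 0.2705]
orientation: [0.001, 3.134, -0.0]
contact_force: [0.6, 0.2, -0.3]
grip_width: 0.051
gripper_force: 0.0
```

Emit:
{"method": "servo_tool", "body": {"commands": [[[0.3, 1, -0.05], [0, 0, 0]], [[0.3, 1, -0.05], [0, 0, 0]], [[0.3, 1, -0.05], [0, 0, 0]], [[0.3, 1, -0.05], [0, 0, 0]], [[0.3, 1, -0.05], [0, 0, 0]], [[0.3, 1, -0.05], [0, 0, 0]]]}}

```text
clock: 34.7
tcp_pos: [0.4601, 0.2808, 0.2784]
orientation: [0.014, -3.14, -0.004]
contact_force: [0.2, 0.7, -0.1]
grip_width: 0.0512
gripper_force: 0.0
```

Emit:
{"method": "servo_tool", "body": {"commands": [[[0.08, 0.5, 0], [0, 0, 0]], [[0.08, 0.5, 0], [0, 0, 0]], [[0.08, 0.5, 0], [0, 0, 0]], [[0.08, 0.5, 0], [0, 0, 0]], [[0.08, 0.5, 0], [0, 0, 0]], [[0.08, 0.5, 0], [0, 0, 0]], [[0.08, 0.5, 0], [0, 0, 0]]]}}

```text
clock: 35.4
tcp_pos: [0.4449, 0.3978, 0.2782]
orientation: [0.005, 3.141, -0.002]
contact_force: [0.2, -0.0, -0.1]
grip_width: 0.0513
gripper_force: 0.0
```

```bash
python3 - <<'E'
from h import *
np.set_printoptions(precision=4,suppress=True)
im,d,M,P,t=seek((.4445,.401),.031,.045,None,.045,"w7")
print(r.get_obs()["clock"],r.get_obs()["joints"])
im,d,M=grab("top","top2"); P=cloud("top",d)
for x in (.6228,.5818,.5398): print(top_of(P,(x,.025),.02,.025,.06))
E
```

```text
tcp [0.4449 0.3978 0.2782] top [  0.4439   0.4012   0.0356   0.019    0.0188 251.    ]
35.45 [-0.1682  0.4379 -0.8975  1.6375  0.3589  1.2413  0.4301]
[  0.6213   0.0256   0.0356   0.032    0.0326 112.    ]
[  0.5802   0.0235   0.0375   0.031    0.0307 101.    ]
[  0.536    0.0228   0.0376   0.0287   0.0314 101.    ]
```

Emit:
{"method": "servo_tool", "body": {"commands": [[[0.003, 0.009, 0.2], [0, 0, 0]], [[0.003, 0.009, 0.4], [0, 0, 0]], [[0.003, 0.009, 0.6], [0, 0, 0]], [[0.003, 0.009, 0.75], [0, 0, 0]], [[0.003, 0.009, 0.82], [0, 0, 0]], [[0.003, 0.009, 0.87], [0, 0, 0]], [[0.003, 0.009, 0.87], [0, 0, 0]], [[0.003, 0.009, 0.87], [0, 0, 0]]]}}

```text
clock: 36.3
tcp_pos: [0.444, 0.403, 0.0627]
orientation: [0.001, 3.14, 0.003]
contact_force: [-0.7, -0.2, 0.8]
grip_width: 0.0511
gripper_force: 0.0
```

Emit:
{"method": "servo_tool", "body": {"commands": [[[0, -0.006, 0.07], [0, 0, 0]], [[0, -0.006, 0.14], [0, 0, 0]], [[0, -0.006, 0.19], [0, 0, 0]], [[0, -0.006, 0.214], [0, 0, 0]], [[0, -0.006, 0.214], [0, 0, 0]], [[0, -0.006, 0.214], [0, 0, 0]]]}}

```text
clock: 36.9
tcp_pos: [0.4431, 0.4007, 0.0077]
orientation: [-0.0, -3.142, -0.0]
contact_force: [0.5, 0.7, 0.6]
grip_width: 0.0514
gripper_force: 0.0
```

Emit:
{"method": "servo_tool", "body": {"commands": [[[0, 0, 0], [0, 0, 0]], [[0, 0, 0], [0, 0, 0]], [[0, 0, 0], [0, 0, 0]], [[0, 0, 0], [0, 0, 0]], [[0, 0, 0], [0, 0, 0]], [[0, 0, 0], [0, 0, 0]]], "claw": 0.75}}

```text
clock: 37.5
tcp_pos: [0.4435, 0.401, 0.0084]
orientation: [0.001, 3.141, 0.001]
contact_force: [-0.9, 0.0, 4.9]
grip_width: 0.0301
gripper_force: 29.7
```

Emit:
{"method": "servo_tool", "body": {"commands": [[[0, 0, -0.1], [0, 0, 0]], [[0, 0, -0.3], [0, 0, 0]], [[0, 0, -0.5], [0, 0, 0]], [[0, 0, -0.7], [0, 0, 0]], [[0, 0, -0.9], [0, 0, 0]], [[0, 0, -1], [0, 0, 0]], [[0, 0, -1], [0, 0, 0]], [[0, 0, -1], [0, 0, 0]]]}}

```text
clock: 38.3
tcp_pos: [0.4431, 0.3998, 0.257]
orientation: [0.001, 3.141, -0.001]
contact_force: [-1.0, -0.2, -1.3]
grip_width: 0.0302
gripper_force: 30.1
```

Emit:
{"method": "servo_tool", "body": {"commands": [[[-0.05, -0.1, -0.08], [0, 0, 0]], [[-0.15, -1, -0.08], [0, 0, 0]], [[-0.15, -1, -0.08], [0, 0, 0]], [[-0.15, -1, -0.08], [0, 0, 0]], [[-0.15, -1, -0.08], [0, 0, 0]], [[-0.15, -1, -0.08], [0, 0, 0]], [[-0.15, -1, -0.08], [0, 0, 0]], [[-0.15, -1, -0.08], [0, 0, 0]]]}}

```text
clock: 39.1
tcp_pos: [0.4798, 0.1495, 0.276]
orientation: [-0.003, -3.139, 0.001]
contact_force: [0.3, 0.5, -0.7]
grip_width: 0.0306
gripper_force: 30.2
```

Emit:
{"method": "servo_tool", "body": {"commands": [[[-0.071, -0.505, 0], [0, 0, 0]], [[-0.071, -0.505, 0], [0, 0, 0]], [[-0.071, -0.505, 0], [0, 0, 0]], [[-0.071, -0.505, 0.1], [0, 0, 0]], [[-0.071, -0.505, 0.3], [0, 0, 0]], [[-0.071, -0.505, 0.5], [0, 0, 0]], [[-0.071, -0.505, 0.7], [0, 0, 0]], [[-0.071, -0.505, 0.82], [0, 0, 0]], [[-0.071, -0.505, 0.9], [0, 0, 0]], [[-0.071, -0.505, 0.93], [0, 0, 0]], [[-0.071, -0.505, 0.93], [0, 0, 0]], [[-0.071, -0.505, 0.93], [0, 0, 0]]]}}

```text
clock: 40.3
tcp_pos: [0.4989, 0.0252, 0.0458]
orientation: [-0.001, 3.141, 0.001]
contact_force: [-0.7, 0.1, -1.2]
grip_width: 0.0301
gripper_force: 30.3
```

Emit:
{"method": "servo_tool", "body": {"commands": [[[0, 0, 0.06], [0, 0, 0]], [[0, 0, 0.1], [0, 0, 0]], [[0, 0, 0.114], [0, 0, 0]], [[0, 0, 0.114], [0, 0, 0]], [[0, 0, 0.114], [0, 0, 0]]]}}

```text
clock: 40.8
tcp_pos: [0.4983, 0.0241, 0.0165]
orientation: [-0.001, -3.142, 0.0]
contact_force: [1.0, -0.2, -1.1]
grip_width: 0.0302
gripper_force: 30.3
```

Emit:
{"method": "servo_tool", "body": {"commands": [[[0, 0, 0], [0, 0, 0]], [[0, 0, 0], [0, 0, 0]], [[0, 0, 0], [0, 0, 0]], [[0, 0, -0.1], [0, 0, 0]], [[0, 0, -0.3], [0, 0, 0]], [[0, 0, -0.5], [0, 0, 0]], [[0, 0, -0.7], [0, 0, 0]], [[-0.24, 0, -0.9], [0, 0, 0]], [[-0.24, 0, -1], [0, 0, 0]], [[-0.24, 0, -1], [0, 0, 0]], [[-0.24, 0, -1], [0, 0, 0]], [[-0.24, 0, -1], [0, 0, 0]]], "claw": 0.4}}

```text
clock: 42.0
tcp_pos: [0.5569, 0.024, 0.2652]
orientation: [0.0, -3.139, 0.001]
contact_force: [-0.5, 0.2, -0.8]
grip_width: 0.0511
gripper_force: 0.0
```

```bash
python3 - <<'E'
from h import *
np.set_printoptions(precision=4,suppress=True)
im,d,M,P,t=seek((.5608,.025),.03,.045,None,.09,"w8")
for x in (.6228,.5818,.5398,.4988): print("all",top_of(P,(x,.025),.021,.02,.06), "nose",top_of(P,(x,.025),.021,.0415,.06))
print("floor",np.median(P[150:260,300:340][P[150:260,300:340][:,:,2]<.02],0) if 1 else 0)
# lid panel: blue points
k=colour(im,"blue",90,30)&(P[...,1]>.09)&(P[...,1]<.25)&(P[...,2]>.06)
q=P[k]; c=q.mean(0); n=np.linalg.svd(q-c,full_matrices=False)[2][2]; print("lid n",len(q),c,n,"angle",np.arctan2(abs(n[1]),abs(n[2])),"zmax",q[:,2].max(),"x",q[:,0].min(),q[:,0].max(),"y",q[:,1].min(),q[:,1].max())
k=(P[...,2]>.08)&(P[...,2]<.12)&(abs(P[...,1]+.17)<.08)&(abs(P[...,0]-.56)<.08)
print("knob",top_of(P,(.555,-.18),.06,.106,.118,colour(im,"red",100,40)))
for n,z in (("crank_grip",.098),("crank_axis",.098),("lid_hinge",.0605),("lid_edge",.2)):
    for x in r.mark_of("wrist",n)[:1]: print(n,np.round(x["uv"]),x["confidence"],pz("wrist",x["uv"],z,M))
print(r.get_obs()["clock"])
E
```

```text
tcp [0.5569 0.024  0.2652] top [   0.5649    0.0154    0.0356    0.1632    0.1601 3734.    ]
all [  0.6231   0.0266   0.0353   0.033    0.0321 740.    ] nose None
all [  0.5811   0.0248   0.0349   0.0315   0.0319 694.    ] nose [  0.5815   0.0248   0.0437   0.0191   0.0183 252.    ]
all [  0.5383   0.0244   0.0351   0.0317   0.0315 741.    ] nose [  0.5383   0.0243   0.0437   0.0188   0.0187 279.    ]
all [  0.4992   0.0242   0.0351   0.0322   0.0312 794.    ] nose [  0.4992   0.0238   0.0435   0.0188   0.0188 309.    ]
floor [0.566  0.0243 0.0082]
lid n 25262 [0.5469 0.1216 0.1579] [ 0.0151 -0.9771  0.212 ] angle 1.3571244451046072 zmax 0.21714430517589114 x 0.4680241959951316 0.6485054559238683 y 0.10037170178848938 0.14041663574877658
knob [  0.5522  -0.1823   0.1111   0.0165   0.0164 335.    ]
crank_grip [ 86. 208.] 0.67 [ 0.5546 -0.1867  0.098 ]
crank_axis [129. 216.] 0.81 [ 0.5621 -0.1488  0.098 ]
lid_hinge [398. 204.] 0.71 [0.559  0.1034 0.0605]
lid_edge [ 88. 204.] 0.61 [ 0.5267 -0.1176  0.2   ]
42.25
```

View pics/w8.png

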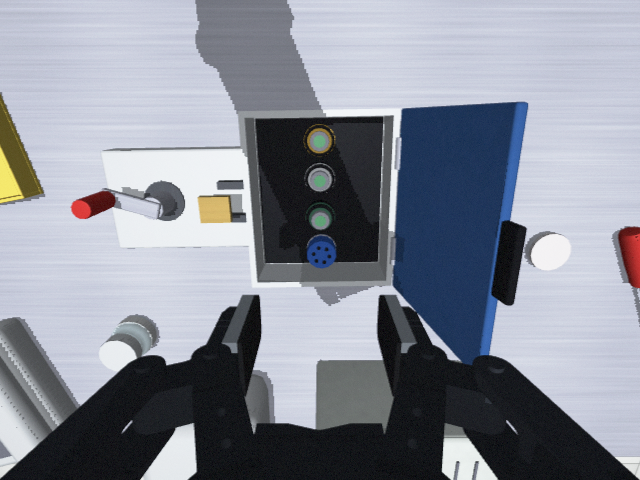

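All four pieces stand upright in a row in the case: yellow (319,141), white (320,180), green (320,219), blue (321,251). The lid angle measures 1.785 rad. Next I'll shut the gripper, turn it so the camera faces away from the lid, and go over behind the lid.

Emit:
{"method": "servo_tool", "body": {"commands": [[[0, 0, -0.16], [0, 0, 0]], [[0, 0.1, -0.16], [0, 0, 0.1]], [[0, 0.72, -0.16], [0, 0, 1]], [[0, 0.72, -0.16], [0, 0, 1]], [[0, 0.72, -0.16], [0, 0, 1]], [[0, 0.72, -0.16], [0, 0, 1]], [[0, 0.72, -0.16], [0, 0, 1]], [[0, 0.72, -0.16], [0, 0, 1]], [[0, 0.72, -0.16], [0, 0, 1]], [[0, 0.72, -0.16], [0, 0, 1]], [[0, 0.72, -0.16], [0, 0, 1]], [[0, 0.72, -0.16], [0, 0, 1]], [[0, 0.72, -0.16], [0, 0, 1]], [[0, 0.72, -0.16], [0, 0, 1]]], "claw": 1.0}}

```text
clock: 43.65
tcp_pos: [0.5581, 0.2042, 0.3063]
orientation: [-2.218, -2.224, 0.001]
contact_force: [0.0, -0.2, 0.2]
grip_width: 0.0002
gripper_force: 0.0
```

```bash
python3 - <<'E'
from h import *
np.set_printoptions(precision=4,suppress=True)
im,d,M=grab("wrist","w9"); P=cloud("wrist",d,M); L=(P-M[:3,3])@M[:3,:3]
print(M[:3],r.get_obs()["grip_width"],r.get_obs()["joints"],r.get_obs()["clock"])
k=(d>0)&(d<.25)&(abs(L[...,1])<.03); q=L[k]; print("tip z max",np.sort(q[:,2])[-40::8])
for v in range(270,360,8): print(v,[np.round(L[v,u]*1000,0).tolist() for u in (305,318,330)])
print("px for z=+19,0,-9", [proj("wrist",M[:3,3]+M[:3,2]*a,M) for a in (.019,0,-.009)])
E
```

```text
[[-0.0028  1.     -0.0005  0.5581]
 [ 1.      0.0028 -0.0003  0.2042]
 [-0.0003 -0.0005 -1.      0.3063]] -0.0001737835590338003 [-0.0029  0.334  -0.5824  1.62    0.1914  1.2455 -0.619 ] 43.7
tip z max [-0.0129 -0.0126 -0.0123 -0.012  -0.0116]
270 [[-103.0, -17.0, 268.0], [-103.0, -1.0, 267.0], [-102.0, 14.0, 266.0]]
278 [[-86.0, -15.0, 209.0], [-85.0, -1.0, 206.0], [-85.0, 12.0, 206.0]]
286 [[-79.0, -13.0, 174.0], [-78.0, -1.0, 173.0], [-78.0, 11.0, 173.0]]
294 [[11.0, -6.0, -14.0], [11.0, -0.0, -16.0], [11.0, 5.0, -15.0]]
302 [[11.0, -5.0, -22.0], [11.0, -0.0, -22.0], [11.0, 5.0, -21.0]]
310 [[11.0, -5.0, -28.0], [12.0, -0.0, -29.0], [11.0, 4.0, -29.0]]
318 [[11.0, -5.0, -34.0], [11.0, -0.0, -34.0], [11.0, 4.0, -33.0]]
326 [[11.0, -5.0, -39.0], [12.0, -0.0, -40.0], [11.0, 4.0, -39.0]]
334 [[11.0, -5.0, -44.0], [11.0, -0.0, -44.0], [10.0, 4.0, -43.0]]
342 [[12.0, -4.0, -50.0], [9.0, -0.0, -46.0], [12.0, 4.0, -50.0]]
350 [[12.0, -4.0, -54.0], [5.0, -0.0, -45.0], [12.0, 4.0, -54.0]]
358 [[11.0, -4.0, -57.0], [2.0, -0.0, -45.0], [11.0, 4.0, -57.0]]
px for z=+19,0,-9 [array([318.4448, 282.4527]), array([318.4054, 300.276 ]), array([318.3836, 310.114 ])]
```

View pics/w9.png

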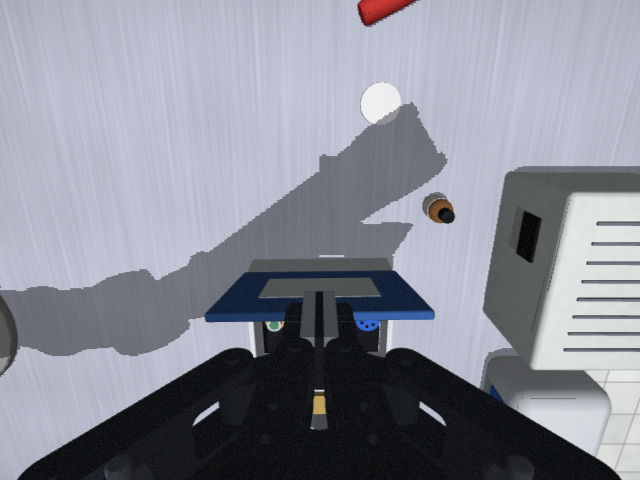

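The shut fingertips measure 11 mm behind the TCP. Now I'll descend behind the lid and come up to its outer face.

Emit:
{"method": "servo_tool", "body": {"commands": [[[0, 0, 0.12], [0, 0, 0]], [[0, 0, 0.24], [0, 0, 0]], [[0, 0, 0.36], [0, 0, 0]], [[0, 0, 0.46], [0, 0, 0]], [[0, 0, 0.52], [0, 0, 0]], [[0, 0, 0.55], [0, 0, 0]], [[-0.06, 0, 0.55], [0, 0, 0]], [[-0.12, 0, 0.55], [0, 0, 0]], [[-0.17, 0, 0.55], [0, 0, 0]], [[-0.19, 0, 0.55], [0, 0, 0]], [[-0.19, 0, 0.55], [0, 0, 0]], [[-0.19, 0, 0.55], [0, 0, 0]]]}}

```text
clock: 44.9
tcp_pos: [0.5585, 0.1568, 0.1696]
orientation: [2.222, 2.221, 0.001]
contact_force: [1.1, 0.1, 0.4]
grip_width: 0.0002
gripper_force: 0.0
```

Emit:
{"method": "servo_tool", "body": {"commands": [[[-0.025, 0, 0], [0, 0, 0]], [[-0.05, 0, -0.005], [0, 0, 0]], [[-0.08, 0, -0.01], [0, 0, 0]], [[-0.11, 0, -0.015], [0, 0, 0]], [[-0.14, 0, -0.02], [0, 0, 0]], [[-0.17, 0, -0.02], [0, 0, 0]], [[-0.2, 0, -0.02], [0, 0, 0]], [[-0.23, 0, -0.018], [0, 0, 0]], [[-0.26, 0, -0.014], [0, 0, 0]], [[-0.28, 0, -0.011], [0, 0, 0]], [[-0.28, 0, -0.011], [0, 0, 0]]]}}

```text
clock: 46.0
tcp_pos: [0.5583, 0.0851, 0.1716]
orientation: [2.223, 2.219, -0.002]
contact_force: [-0.3, -0.1, -0.4]
grip_width: -0.0001
gripper_force: 0.0
```

```bash
python3 - <<'E'
from h import *
np.set_printoptions(precision=4,suppress=True)
im,d,M=grab("side","s2"); P=cloud("side",d)
k=colour(im,"blue",90,30)&(abs(P[...,0]-.56)<.11)&(P[...,1]>-.07)&(P[...,1]<.2)&(P[...,2]>.055)
q=P[k]; c=np.median(q,0); n=np.linalg.svd(q-q.mean(0),full_matrices=False)[2][2]; print(len(q),c,n,np.degrees(np.arctan2(abs(n[1]),abs(n[2]))))
E
```

```text
2591 [0.5392 0.0893 0.1339] [ 0.0148 -0.962  -0.2728] 74.16845696711904
```

View pics/s2.png

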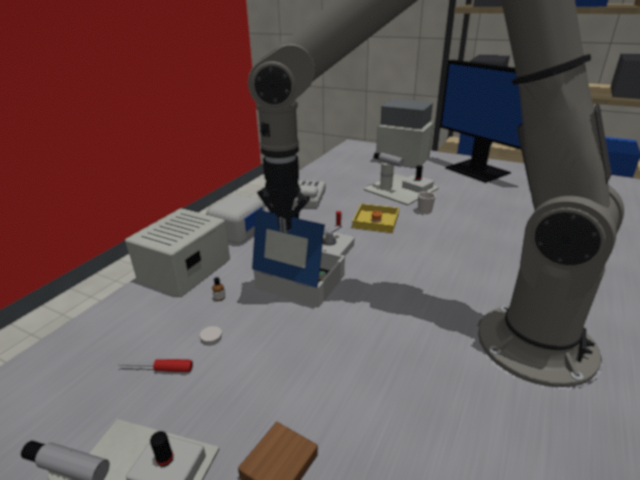

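The side view shows the lid now leaning forward at about 74°, with the gripper at its top edge (285,215). I'll zoom in to see how much the tips overlap the panel.

```bash
python3 - <<'E'
from h import *
np.set_printoptions(precision=4,suppress=True)
im=cv2.imread("pics/s2.png"); cv2.imwrite("pics/s2c.png",cv2.resize(im[170:310,230:370],(700,700),interpolation=cv2.INTER_CUBIC))
M=T(); print([proj("side",M[:3,3]-M[:3,2]*a) for a in (0.,.011,.04)],r.get_obs()["contact_force"])
E
```

```text
[array([285.3416, 233.4961]), array([285.0563, 229.2971]), array([284.2883, 217.9945])] [0.2608 0.3733 0.6539]
```

View pics/s2c.png

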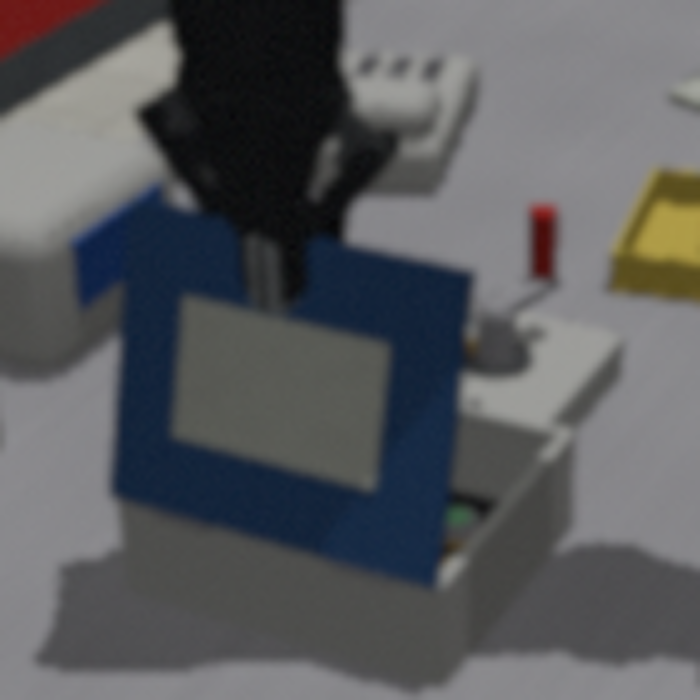

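Fingertips rest on the outer face just above the pale label (crop 270,300), so the lid is following. I'll continue along the arc.

Emit:
{"method": "servo_tool", "body": {"commands": [[[-0.031, 0, 0.008], [0, 0, 0]], [[-0.062, 0, 0.018], [0, 0, 0]], [[-0.093, 0, 0.029], [0, 0, 0]], [[-0.124, 0, 0.042], [0, 0, 0]], [[-0.152, 0, 0.058], [0, 0, 0]], [[-0.179, 0, 0.076], [0, 0, 0]], [[-0.206, 0, 0.095], [0, 0, 0]], [[-0.232, 0, 0.115], [0, 0, 0]], [[-0.256, 0, 0.138], [0, 0, 0]], [[-0.278, 0, 0.162], [0, 0, 0]], [[-0.299, 0, 0.188], [0, 0, 0]], [[-0.318, 0, 0.214], [0, 0, 0]], [[-0.335, 0, 0.242], [0, 0, 0]], [[-0.35, 0, 0.271], [0, 0, 0]], [[-0.35, 0, 0.271], [0, 0, 0]]]}}

```text
clock: 47.55
tcp_pos: [0.5572, -0.0018, 0.1027]
orientation: [-2.222, -2.219, 0.004]
contact_force: [-0.5, -0.3, 0.2]
grip_width: 0.0001
gripper_force: 0.0
```

```bash
python3 - <<'E'
from h import *
np.set_printoptions(precision=4,suppress=True)
im,d,M=grab("side"); P=cloud("side",d)
k=colour(im,"blue",90,30)&(abs(P[...,0]-.56)<.11)&(P[...,1]>-.07)&(P[...,1]<.2)&(P[...,2]>.055)
q=P[k]; n=np.linalg.svd(q-q.mean(0),full_matrices=False)[2][2]; print(len(q),np.median(q,0),n,np.degrees(np.arctan2(abs(n[1]),abs(n[2]))))
E
```

```text
2106 [0.5425 0.0547 0.0847] [ 0.0058 -0.3539 -0.9353] 20.727206012351896
```

Emit:
{"method": "servo_tool", "body": {"commands": [[[-0.01, 0, 0.02], [0, 0, 0]], [[-0.018, 0, 0.04], [0, 0, 0]], [[-0.025, 0, 0.06], [0, 0, 0]], [[-0.03, 0, 0.08], [0, 0, 0]], [[-0.035, 0, 0.1], [0, 0, 0]], [[-0.04, 0, 0.115], [0, 0, 0]], [[-0.043, 0, 0.13], [0, 0, 0]], [[-0.046, 0, 0.14], [0, 0, 0]], [[-0.048, 0, 0.15], [0, 0, 0]], [[-0.05, 0, 0.155], [0, 0, 0]], [[-0.05, 0, 0.155], [0, 0, 0]]]}}

```text
clock: 48.7
tcp_pos: [0.5581, -0.0135, 0.0652]
orientation: [-2.222, -2.221, 0.001]
contact_force: [0.2, -0.3, 0.4]
grip_width: -0.0002
gripper_force: 0.0
```

Emit:
{"method": "servo_tool", "body": {"commands": [[[0, 0, 0.006], [0, 0, 0]], [[0, 0, 0.012], [0, 0, 0]], [[0, 0, 0.018], [0, 0, 0]], [[0, 0, 0.018], [0, 0, 0]], [[0, 0, 0.018], [0, 0, 0]]]}}

```text
clock: 49.2
tcp_pos: [0.5582, -0.0132, 0.0608]
orientation: [-2.222, -2.221, -0.0]
contact_force: [-0.3, -0.7, 0.1]
grip_width: 0.0001
gripper_force: 0.0
```

```bash
python3 - <<'E'
from h import *
np.set_printoptions(precision=4,suppress=True)
im,d,M=grab("side"); P=cloud("side",d)
k=colour(im,"blue",90,30)&(abs(P[...,0]-.56)<.11)&(P[...,1]>-.07)&(P[...,1]<.2)&(P[...,2]>.055)
q=P[k]; n=np.linalg.svd(q-q.mean(0),full_matrices=False)[2][2]; print(len(q),np.median(q,0),n,np.degrees(np.arctan2(n[1]*np.sign(n[2]),abs(n[2]))))
for n in ("top","side"):
    if n=="top": im,d,M=grab("top"); P=cloud("top",d)
    for y in (-.04,0,.04,.08): 
        k=(abs(P[...,1]-y)<.012)&(abs(P[...,0]-.5)<.03)&(P[...,2]>.05)&(P[...,2]<.12); print(n,y,k.sum(),np.median(P[k][:,2]) if k.any() else None)
E
```

```text
1456 [0.5423 0.058  0.0669] [-0.0011 -0.0048 -1.    ] 0.2757283305179729
top -0.04 0 None
top 0 39 0.06980888260763263
top 0.04 184 0.06959773202896546
top 0.08 185 0.0691331618435751
side -0.04 0 None
side 0 39 0.06980888260763263
side 0.04 184 0.06959773202896546
side 0.08 185 0.0691331618435751
```

Emit:
{"method": "servo_tool", "body": {"commands": [[[0, 0, 0.004], [0, 0, 0]], [[0, 0, 0.008], [0, 0, 0]], [[0, 0, 0.008], [0, 0, 0]]]}}

```text
clock: 49.6
tcp_pos: [0.5585, -0.0133, 0.0598]
orientation: [2.221, 2.221, -0.0]
contact_force: [-4.7, 0.1, 10.3]
grip_width: -0.0001
gripper_force: 5.2
```

Emit:
{"method": "servo_tool", "body": {"commands": [[[0, 0, 0.004], [0, 0, 0]], [[0, 0, 0.008], [0, 0, 0]], [[0, 0, 0.008], [0, 0, 0]]]}}

```text
clock: 49.9
tcp_pos: [0.5586, -0.0133, 0.0596]
orientation: [2.221, 2.22, -0.001]
contact_force: [-9.1, -1.1, 28.2]
grip_width: 0.0001
gripper_force: 14.1
```

The force has risen to 28 N with no more travel, so the lid is seated. Now I'll lift off and hover over the crank.

Emit:
{"method": "servo_tool", "body": {"commands": [[[0, 0, -0.1], [0, 0, 0]], [[0, 0, -0.3], [0, 0, 0]], [[0, 0, -0.5], [0, 0, 0]], [[-0.2, 0, -0.7], [0, 0, 0]], [[-0.4, 0, -0.86], [0, 0, 0]], [[-0.6, 0, -0.86], [0, 0, 0]], [[-0.6, 0, -0.86], [0, 0, 0]], [[-0.6, 0, -0.86], [0, 0, 0]], [[-0.6, 0, -0.86], [0, 0, 0]]], "claw": 0.5}}

```text
clock: 50.8
tcp_pos: [0.558, -0.1637, 0.2717]
orientation: [-2.223, -2.219, -0.0]
contact_force: [-0.3, 0.9, -0.4]
grip_width: 0.043
gripper_force: 0.0
```

```bash
python3 - <<'E'
from h import *
np.set_printoptions(precision=4,suppress=True)
im,d,M=grab("wrist","w10"); P=cloud("wrist",d,M)
o=r.get_obs();print(M[:3,3],o["clock"],o["contact_force"],o["joints"])
print("knob",top_of(P,(.555,-.18),.07,.106,.118,colour(im,"red",100,40)))
for n,z in (("crank_grip",.098),("crank_axis",.098)):
    for x in r.mark_of("wrist",n)[:1]: print(n,np.round(x["uv"]),x["confidence"],pz("wrist",x["uv"],z,M))
for a,b in ((.035,.05),(.05,.061),(.061,.07),(.07,.08)):
    k=(P[...,2]>a)&(P[...,2]<b)&(P[...,1]<-.06)&(P[...,1]>-.23)&(abs(P[...,0]-.56)<.07)
    q=P[k]; print(a,len(q), cv2.minAreaRect(q[:,:2].astype(np.float32)*1000) if len(q)>5 else "", np.median(q[:,2]) if len(q) else "")
k=(P[...,2]>.026)&(P[...,2]<.034)&(P[...,1]<-.05)&(P[...,1]>-.26)&(abs(P[...,0]-.56)<.08)
print("deck",cv2.minAreaRect(P[k][:,:2].astype(np.float32)*1000))
k=(P[...,2]>.05)&(P[...,2]<.085)&(P[...,1]>-.055)&(P[...,1]<.1)&(abs(P[...,0]-.5)<.03)
q=P[k]; A=np.c_[q[:,:2],np.ones(len(q))]; s=np.linalg.lstsq(A,q[:,2],rcond=None)[0]; print("lid plane slope",s,len(q),np.median(q[:,2]))
E
```

```text
[ 0.558  -0.1637  0.2717] 50.85 [0.1574 0.9622 0.2494] [ 0.5565  0.3204 -0.4781  1.7018  0.158   1.1585  0.0362]
knob [  0.5525  -0.1826   0.1113   0.0165   0.0154 269.    ]
crank_grip [312. 231.] 0.76 [ 0.5515 -0.1848  0.098 ]
crank_axis [320. 190.] 0.87 [ 0.5596 -0.1458  0.098 ]
0.035 320 ((562.2724609375, -103.42933654785156), (43.611148834228516, 75.05073547363281), 1.2356902360916138) 0.04149937820205704
0.05 32 ((561.542236328125, -138.68743896484375), (23.8620662689209, 11.713297843933105), 13.91254997253418) 0.055553589168634204
0.061 1086 ((561.7826538085938, -120.81576538085938), (120.77178955078125, 49.050865173339844), 89.99649810791016) 0.06675281776302983
0.07 1034 ((560.0364379882812, -121.98329162597656), (118.21332550048828, 27.07805061340332), 87.04080963134766) 0.07351523774667393
deck ((550.0569458007812, -128.17526245117188), (135.34518432617188, 155.07801818847656), 1.038041353225708)
lid plane slope [0.0079 0.0249 0.0645] 5584 0.06807619354227301
```

View pics/w10.png

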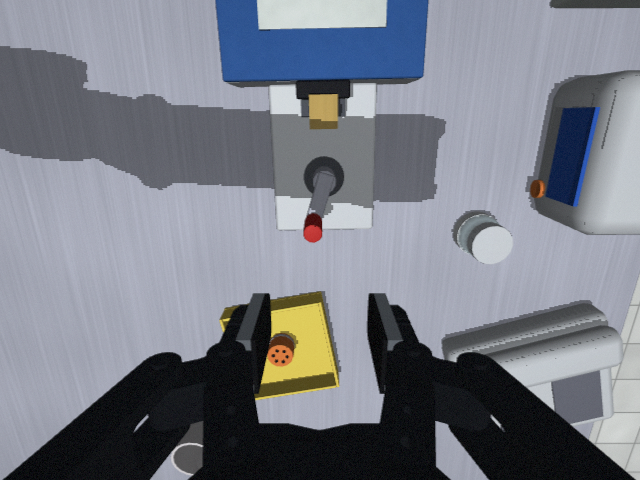

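The lid is shut with its tab at the bolt (323,100). The knob is at (313,232), centred at (0.5525, −0.1826) with its top at 111 mm, and the hub is at (323,175). Next I'll go down over the knob.

Emit:
{"method": "servo_tool", "body": {"commands": [[[-0.076, -0.022, 0.1], [0, 0, 0]], [[-0.076, -0.022, 0.3], [0, 0, 0]], [[-0.076, -0.022, 0.45], [0, 0, 0]], [[-0.076, -0.022, 0.6], [0, 0, 0]], [[-0.076, -0.022, 0.7], [0, 0, 0]], [[-0.076, -0.022, 0.76], [0, 0, 0]], [[-0.076, -0.022, 0.79], [0, 0, 0]], [[-0.076, -0.022, 0.79], [0, 0, 0]], [[-0.076, -0.022, 0.79], [0, 0, 0]]]}}

```text
clock: 51.85
tcp_pos: [0.5537, -0.1822, 0.0755]
orientation: [2.22, 2.22, 0.002]
contact_force: [0.6, -0.1, 0.2]
grip_width: 0.0427
gripper_force: 0.0
```

Emit:
{"method": "servo_tool", "body": {"commands": [[[0, 0, 0], [0, 0, 0]], [[0, 0, 0], [0, 0, 0]], [[0, 0, 0], [0, 0, 0]], [[0, 0, 0], [0, 0, 0]], [[0, 0, 0], [0, 0, 0]], [[0, 0, 0], [0, 0, 0]], [[0, 0, 0], [0, 0, 0]]], "claw": 0.95, "squeeze": 50}}

```text
clock: 52.55
tcp_pos: [0.5535, -0.1827, 0.0755]
orientation: [2.221, 2.22, 0.001]
contact_force: [-0.5, 0.4, 6.5]
grip_width: 0.0165
gripper_force: 48.7
```

```bash
python3 - <<'E'
from h import *
np.set_printoptions(precision=3,suppress=True)
M=T(); p=M[:3,3]; c=np.array([.5632,-.1441]); v=p[:2]-c; print(p,v,np.hypot(*v),np.degrees(np.arctan2(v[1],v[0])))
a0=np.arctan2(v[1],v[0])
print([ [round((.04*(np.sin(a0-t)-np.sin(a0)))/.25,3), round((.04*(np.cos(a0-t)-np.cos(a0)))/.25,3)] for t in np.radians(np.arange(18,361,18))])
E
```

```text
[ 0.553 -0.183  0.076] [-0.01  -0.039] 0.039783187028828645 -104.15405428073676
[[np.float64(0.02), np.float64(-0.046)], [np.float64(0.053), np.float64(-0.084)], [np.float64(0.096), np.float64(-0.109)], [np.float64(0.144), np.float64(-0.121)], [np.float64(0.194), np.float64(-0.116)], [np.float64(0.24), np.float64(-0.096)], [np.float64(0.278), np.float64(-0.063)], [np.float64(0.304), np.float64(-0.02)], [np.float64(0.315), np.float64(0.028)], [np.float64(0.31), np.float64(0.078)], [np.float64(0.291), np.float64(0.124)], [np.float64(0.258), np.float64(0.162)], [np.float64(0.215), np.float64(0.188)], [np.float64(0.166), np.float64(0.199)], [np.float64(0.116), np.float64(0.194)], [np.float64(0.07), np.float64(0.175)], [np.float64(0.032), np.float64(0.142)], [np.float64(0.007), np.float64(0.099)], [np.float64(-0.004), np.float64(0.05)], [np.float64(0.0), np.float64(-0.0)]]
```

Emit:
{"method": "servo_tool", "body": {"commands": [[[0.02, -0.046, 0], [0, 0, 0]], [[0.053, -0.084, 0], [0, 0, 0]], [[0.096, -0.109, 0], [0, 0, 0]], [[0.144, -0.121, 0], [0, 0, 0]], [[0.194, -0.116, 0], [0, 0, 0]], [[0.194, -0.116, 0], [0, 0, 0]], [[0.194, -0.116, 0], [0, 0, 0]]]}}

```text
clock: 53.25
tcp_pos: [0.5247, -0.1328, 0.0754]
orientation: [2.219, 2.222, 0.003]
contact_force: [0.1, 1.1, 9.9]
grip_width: 0.0166
gripper_force: 49.8
```

Emit:
{"method": "servo_tool", "body": {"commands": [[[0.046, 0.02, 0], [0, 0, 0]], [[0.084, 0.053, 0], [0, 0, 0]], [[0.11, 0.096, 0], [0, 0, 0]], [[0.121, 0.144, 0], [0, 0, 0]], [[0.116, 0.194, 0], [0, 0, 0]], [[0.116, 0.194, 0], [0, 0, 0]]]}}

```text
clock: 53.85
tcp_pos: [0.5741, -0.1052, 0.0755]
orientation: [2.221, 2.219, 0.002]
contact_force: [0.6, -0.4, 9.7]
grip_width: 0.0162
gripper_force: 49.8
```

Emit:
{"method": "servo_tool", "body": {"commands": [[[-0.019, 0.046, 0], [0, 0, 0]], [[-0.052, 0.084, 0], [0, 0, 0]], [[-0.095, 0.11, 0], [0, 0, 0]], [[-0.144, 0.121, 0], [0, 0, 0]], [[-0.194, 0.116, 0], [0, 0, 0]], [[-0.194, 0.116, 0], [0, 0, 0]]]}}

```text
clock: 54.45
tcp_pos: [0.6016, -0.1555, 0.0755]
orientation: [2.223, 2.217, 0.0]
contact_force: [0.4, -1.1, 9.7]
grip_width: 0.0165
gripper_force: 50.1
```

Emit:
{"method": "servo_tool", "body": {"commands": [[[-0.046, -0.019, 0], [0, 0, 0]], [[-0.084, -0.052, 0], [0, 0, 0]], [[-0.109, -0.095, 0], [0, 0, 0]], [[-0.12, -0.144, 0], [0, 0, 0]], [[-0.116, -0.194, 0], [0, 0, 0]], [[-0.116, -0.194, 0], [0, 0, 0]]]}}

```text
clock: 55.05
tcp_pos: [0.5519, -0.1823, 0.0755]
orientation: [2.222, 2.22, 0.0]
contact_force: [-0.3, 0.1, 10.0]
grip_width: 0.016
gripper_force: 50.3
```

```bash
python3 - <<'E'
from h import *
im,d,M=grab("side","s3"); im=im[:,:,::-1]; cv2.imwrite("pics/s3c.png",cv2.resize(im[170:310,250:390],(700,700),interpolation=cv2.INTER_CUBIC))
print(M[:3,3],r.get_obs()["contact_force"])
E
```

```text
[ 0.55190758 -0.18233709  0.07549894] [-1.28665705 -0.50164698  9.72801825]
```

View pics/s3c.png

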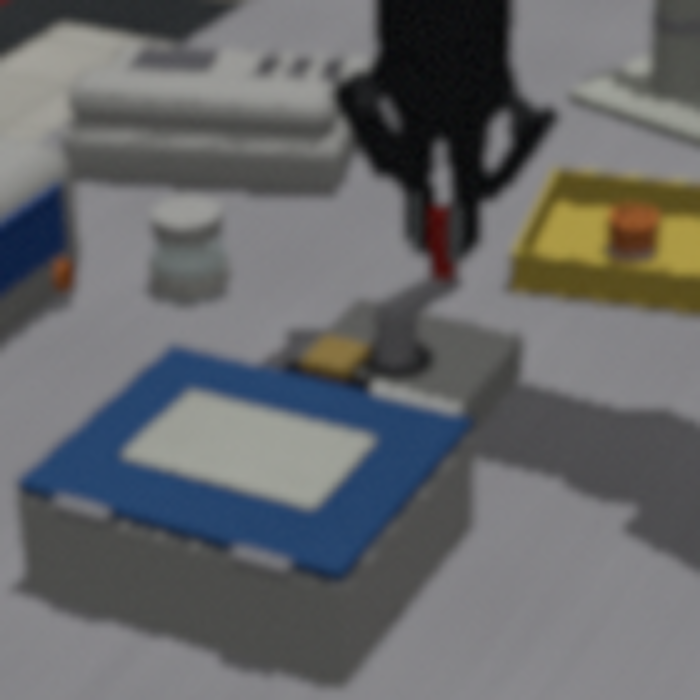

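The crop shows the knob held in the fingers (440,240), the lid flat, and the bolt block (335,352) moving over the tab. One turn is done, so now the second.

Emit:
{"method": "servo_tool", "body": {"commands": [[[0.02, -0.046, 0], [0, 0, 0]], [[0.053, -0.084, 0], [0, 0, 0]], [[0.096, -0.109, 0], [0, 0, 0]], [[0.144, -0.121, 0], [0, 0, 0]], [[0.194, -0.116, 0], [0, 0, 0]], [[0.24, -0.096, 0], [0, 0, 0]], [[0.278, -0.063, 0], [0, 0, 0]], [[0.304, -0.02, 0], [0, 0, 0]], [[0.315, 0.028, 0], [0, 0, 0]], [[0.31, 0.078, 0], [0, 0, 0]], [[0.291, 0.124, 0], [0, 0, 0]], [[0.258, 0.162, 0], [0, 0, 0]], [[0.215, 0.188, 0], [0, 0, 0]], [[0.166, 0.199, 0], [0, 0, 0]], [[0.116, 0.194, 0], [0, 0, 0]], [[0.07, 0.175, 0], [0, 0, 0]], [[0.032, 0.142, 0], [0, 0, 0]], [[0.007, 0.099, 0], [0, 0, 0]], [[-0.004, 0.05, 0], [0, 0, 0]], [[0, 0, 0], [0, 0, 0]]]}}

```text
clock: 57.1
tcp_pos: [0.5536, -0.1829, 0.0755]
orientation: [2.221, 2.218, 0.003]
contact_force: [3.4, 0.9, 7.9]
grip_width: 0.0165
gripper_force: 49.7
```

Emit:
{"method": "servo_tool", "body": {"commands": [[[0.02, -0.046, 0], [0, 0, 0]], [[0.053, -0.084, 0], [0, 0, 0]], [[0.096, -0.109, 0], [0, 0, 0]], [[0.144, -0.121, 0], [0, 0, 0]], [[0.194, -0.116, 0], [0, 0, 0]], [[0.24, -0.096, 0], [0, 0, 0]], [[0.278, -0.063, 0], [0, 0, 0]], [[0.304, -0.02, 0], [0, 0, 0]], [[0.315, 0.028, 0], [0, 0, 0]], [[0.31, 0.078, 0], [0, 0, 0]], [[0.291, 0.124, 0], [0, 0, 0]], [[0.258, 0.162, 0], [0, 0, 0]], [[0.215, 0.188, 0], [0, 0, 0]], [[0.166, 0.199, 0], [0, 0, 0]], [[0.141, 0.198, 0], [0, 0, 0]], [[0.141, 0.198, 0], [0, 0, 0]]]}}

```text
clock: 58.7
tcp_pos: [0.6031, -0.1484, 0.0756]
orientation: [2.222, 2.218, 0.002]
contact_force: [0.5, -1.8, 9.1]
grip_width: 0.0166
gripper_force: 50.1
```

Emit:
{"method": "servo_tool", "body": {"commands": [[[-0.025, -0.004, 0], [0, 0, 0]], [[-0.048, -0.012, 0], [0, 0, 0]], [[-0.071, -0.023, 0], [0, 0, 0]], [[-0.091, -0.038, 0], [0, 0, 0]], [[-0.109, -0.056, 0], [0, 0, 0]], [[-0.123, -0.077, 0], [0, 0, 0]], [[-0.134, -0.099, 0], [0, 0, 0]], [[-0.134, -0.099, 0], [0, 0, 0]]]}}

```text
clock: 59.5
tcp_pos: [0.5774, -0.1814, 0.0755]
orientation: [2.222, 2.219, 0.0]
contact_force: [-1.2, -1.6, 10.2]
grip_width: 0.0168
gripper_force: 50.1
```

Emit:
{"method": "servo_tool", "body": {"commands": [[[-0.005, -0.012, 0], [0, 0, 0]], [[-0.007, -0.024, 0], [0, 0, 0]], [[-0.01, -0.036, 0], [0, 0, 0]], [[-0.01, -0.036, 0], [0, 0, 0]]]}}

```text
clock: 59.9
tcp_pos: [0.5689, -0.1836, 0.0755]
orientation: [2.221, 2.219, 0.001]
contact_force: [0.5, -1.5, 8.7]
grip_width: 0.0165
gripper_force: 49.9
```

Emit:
{"method": "servo_tool", "body": {"commands": [[[-0.001, -0.01, 0], [0, 0, 0]], [[-0.001, -0.02, 0], [0, 0, 0]], [[-0.001, -0.02, 0], [0, 0, 0]]]}}

```text
clock: 60.2
tcp_pos: [0.564, -0.1839, 0.0755]
orientation: [2.221, 2.219, 0.001]
contact_force: [1.0, -2.0, 9.3]
grip_width: 0.0162
gripper_force: 49.9
```

Emit:
{"method": "servo_tool", "body": {"commands": [[[0, -0.01, 0], [0, 0, 0]], [[0, -0.01, 0], [0, 0, 0]]]}}

```text
clock: 60.4
tcp_pos: [0.5636, -0.1838, 0.0757]
orientation: [2.218, 2.218, 0.006]
contact_force: [7.2, -2.1, 3.7]
grip_width: 0.0164
gripper_force: 49.3
```

Emit:
{"method": "servo_tool", "body": {"commands": [[[0, -0.01, 0], [0, 0, 0]], [[0, -0.01, 0], [0, 0, 0]]]}}

```text
clock: 60.6
tcp_pos: [0.5633, -0.1837, 0.0758]
orientation: [2.216, 2.216, 0.011]
contact_force: [12.4, -1.6, -3.1]
grip_width: 0.0162
gripper_force: 49.2
```

Emit:
{"method": "servo_tool", "body": {"commands": [[[0, -0.01, 0], [0, 0, 0]], [[0, -0.014, 0], [0, 0, 0]], [[0, -0.014, 0], [0, 0, 0]]]}}

```text
clock: 60.9
tcp_pos: [0.5629, -0.1836, 0.076]
orientation: [2.212, 2.214, 0.018]
contact_force: [21.6, -2.9, -10.5]
grip_width: 0.0164
gripper_force: 49.1
```

That is the end stop: the force keeps climbing with no travel. I'll relax, release and rise to inspect.

Emit:
{"method": "servo_tool", "body": {"commands": [[[0, 0.015, 0], [0, 0, 0]], [[0, 0.028, 0], [0, 0, 0]], [[0, 0.028, 0], [0, 0, 0]]]}}

```text
clock: 61.2
tcp_pos: [0.5637, -0.1839, 0.0755]
orientation: [2.22, 2.219, 0.003]
contact_force: [3.0, -1.8, 8.0]
grip_width: 0.0169
gripper_force: 51.2
```

Emit:
{"method": "servo_tool", "body": {"commands": [[[0, 0, 0], [0, 0, 0]], [[0, 0, 0], [0, 0, 0]], [[0, 0, 0], [0, 0, 0]], [[0, 0, -0.05], [0, 0, 0]], [[0, 0, -0.15], [0, 0, 0]], [[0, 0, -0.3], [0, 0, 0]], [[0, 0, -0.5], [0, 0, 0]], [[0, 0, -0.7], [0, 0, 0]], [[0, 0, -0.8], [0, 0, 0]], [[0, 0, -0.8], [0, 0, 0]]], "claw": 0.5}}

```text
clock: 62.2
tcp_pos: [0.5642, -0.1834, 0.2801]
orientation: [2.216, 2.216, 0.006]
contact_force: [0.8, 0.4, 0.2]
grip_width: 0.0426
gripper_force: 0.0
```

```bash
python3 - <<'E'
from h import *
np.set_printoptions(precision=4,suppress=True)
im,d,M=grab("wrist","w11"); P=cloud("wrist",d,M); print(M[:3,3],r.get_obs()["contact_force"],r.get_obs()["clock"])
t=top_of(P,(.56,-.18),.07,.106,.118,colour(im,"red",100,40)); print("knob",t, np.degrees(np.arctan2(t[1]+.1441,t[0]-.5632)))
q=P[(P[...,2]>.05)&(P[...,2]<.085)&(P[...,1]>-.05)&(P[...,1]<.1)&(abs(P[...,0]-.5)<.03)]; print("lid z",np.median(q[:,2]))
im,d,M=grab("top","top3"); P=cloud("top",d)
for n,p,z in (("dish",(.626,.295),.0),("oil",(.693,.175),.0),("jar",(.735,-.2),0),("spent",(.508,-.374),.02)): print(n,top_of(P,p,.05,z+.01,.08))
E
```

```text
[ 0.5642 -0.1834  0.2801] [-0.1375 -0.5801 -0.7887] 62.25
knob [  0.5642  -0.1841   0.1113   0.0166   0.0146 237.    ] -88.56790381583535
lid z 0.06800865489394212
dish [  0.6253   0.2963   0.0162   0.0464   0.0449 194.    ]
oil [  0.7039   0.1838   0.0394   0.0484   0.0303 107.    ]
jar [  0.7288  -0.201    0.0531   0.0494   0.0835 281.    ]
spent [ 0.5043 -0.3781  0.0333  0.0234  0.0314 69.    ]
```

View pics/w11.png

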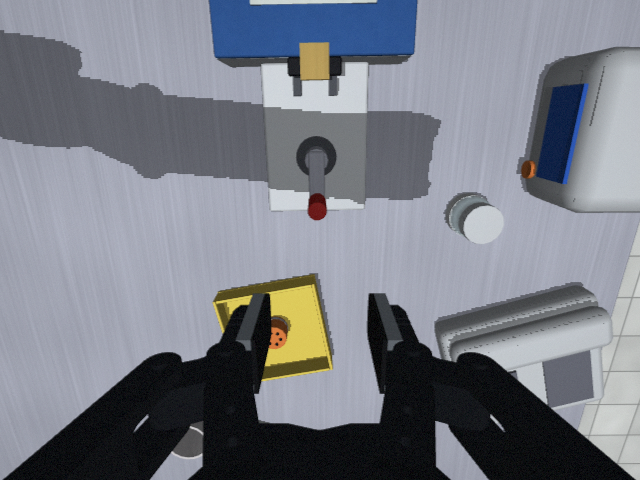

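The bolt (315,62) now lies across the tab onto the lid. The knob is at its stop angle, the lid top is at 68 mm, and the orange can is in the tray (278,335). Handing in.

```bash
python3 -c "
from h import *
print(r.hand_in())"
```

```text
the job is handed in; nothing more can be done
None
```

The job is handed in at about 62 s: the orange can is in the tray, and the blue can plus the three objectives on the bench (green, white, yellow; no red one) were standing upright in the case at my last check before I shut the lid and wound the bolt to its stop.

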